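# Refill the chocolate tasting case under its propped lid

### The job

Get the tasting case ready for the guests: raise its lid right up to about where its hinge stops it, let go and see that the hinge holds it there by itself. Then fill the gaps: put the loose chocolates from the red mat one by one, top up, into the empty pockets, each in the row of its own colour, letting go only at the mouth of the pocket rather than from a height, and leave the lid standing open. Do not disturb the pots, the bottle or the chocolates already in the case.

Things in the scene. Friction and masses are not known exactly. Their poses are not given: they have to be found in the camera images.
- case_center (a point): Fixed wooden tasting case, 123 mm square, rim 46 mm above the worktop. 3 rows of 3 square pockets (35 mm wide, 30 mm deep, pitch 38 mm; 3 mm gold dividers as high as the rim, outer walls 6 mm). Point: middle of the case, at rim height; x from knob side to hinge side, across the rows; y along rows and hinge; z up. It stands left or right of centre, turned up to 0.3 rad.
- lid (a joint): Angle of the case's lid, rad: 0 closed, it may start up to 0.3 ajar; grows as the lid's near edge rises; the hinge stops it at 1.36 (78 degrees), so that it leans over the far rows. The friction hinge holds the lid wherever it is left; a few newtons at the knob move it.
- lid_hinge (a point): Middle of the hinge line, on the far edge of the case at rim height (61.5 mm from the case middle along the case's +x). The lid turns about this line (case y axis). Lid: 123 x 123 mm, 9 mm thick wooden frame 16 mm wide with a clear pane; closed it covers all pockets.
- lid_knob (a point): Centre of the lid's brass knob: a barrel 24 mm long and 16 mm in diameter lying parallel to the hinge, on a 10 mm thick neck on the lid's upper face; barrel centre 113 mm from the hinge line along the lid and, square to it, 36 mm above the lid's underside (27 mm above its upper face). Pinched by its two ends (along the hinge direction) it can turn between the fingers as the lid swings.
- choc_ivory_c (a point): Loose chocolate to put away: upright cylinder 30 mm in diameter, 28 mm high, firm, about 24 g, ivory-white, a round gold dot on top. Stands top up on the 2 mm thick red mat. The point is its centre, 14 mm above its base; z is its own axis.
- choc_green_c (a point): Loose chocolate to put away: upright cylinder 30 mm in diameter, 28 mm high, firm, about 24 g, pistachio green, a pale almond sliver on top. Stands top up on the 2 mm thick red mat. The point is its centre, 14 mm above its base; z is its own axis.
- choc_dark_c (a point): Loose chocolate to put away: upright cylinder 30 mm in diameter, 28 mm high, firm, about 24 g, dark brown, three pale stripes on top. Stands top up on the 2 mm thick red mat. The point is its centre, 14 mm above its base; z is its own axis.
- pocket_ivory (a point): The one empty pocket of the far row (next to the hinge) of the case, which holds ivory chocolates. The point is where the centre of a seated chocolate belongs: middle of the pocket, 14 mm above its floor, 16 mm below the rim. Which of the row's three pockets it is varies. Axes as the case.
- pocket_green (a point): The one empty pocket of the middle row of the case, which holds green chocolates. The point is where the centre of a seated chocolate belongs: middle of the pocket, 14 mm above its floor, 16 mm below the rim. Which of the row's three pockets it is varies. Axes as the case.
- pocket_dark (a point): The one empty pocket of the near row (at the knob side) of the case, which holds dark chocolates. The point is where the centre of a seated chocolate belongs: middle of the pocket, 14 mm above its floor, 16 mm below the rim. Which of the row's three pockets it is varies. Axes as the case.
- set_ivory_a_c (a point): Centre of one ivory chocolate (same size) already seated in the far row (next to the hinge); loose, its top 2 mm below the rim. Leave it seated.
- set_ivory_b_c (a point): Centre of one ivory chocolate (same size) already seated in the far row (next to the hinge); loose, its top 2 mm below the rim. Leave it seated.
- set_green_a_c (a point): Centre of one green chocolate (same size) already seated in the middle row; loose, its top 2 mm below the rim. Leave it seated.
- set_green_b_c (a point): Centre of one green chocolate (same size) already seated in the middle row; loose, its top 2 mm below the rim. Leave it seated.
- set_dark_a_c (a point): Centre of one dark chocolate (same size) already seated in the near row (at the knob side); loose, its top 2 mm below the rim. Leave it seated.
- set_dark_b_c (a point): Centre of one dark chocolate (same size) already seated in the near row (at the knob side); loose, its top 2 mm below the rim. Leave it seated.
- pot_yellow_c (a point): Bystander: small food-colour pot with a yellow cap, 34 mm in diameter, 30 mm high, standing loose on the mat (or over its edge) beside one of the chocolates (axes about 48 to 56 mm apart). The point is its centre, half-way up.
- pot_white_c (a point): Bystander: small food-colour pot with a white cap, 34 mm in diameter, 30 mm high, standing loose on the mat (or over its edge) beside one of the chocolates (axes about 48 to 56 mm apart). The point is its centre, half-way up.
- pot_blue_c (a point): Bystander: small food-colour pot with a blue cap, 34 mm in diameter, 30 mm high, standing loose on the mat (or over its edge) beside one of the chocolates (axes about 48 to 56 mm apart). The point is its centre, half-way up.
- syrup_c (a point): Bystander: amber bottle, 52 mm in diameter, 150 mm high, standing loose on the worktop a hand's breadth behind the case, beyond its hinge. The point is its centre, half-way up.
Things that resemble listed ones, but are neither listed nor needed, are in the scene too. What is shaped like the part that bears choc_green_c but orange is not meant.

How it is judged:
On the way:
1. the lid has been raised steeply (past 1.13 rad, 65 degrees) and stands by itself, untouched and still (value of joint lid above 1.13 rad and contact force between each of the fingers, the arm and lid below 0.05 N and velocity of joint lid between -0.03 and 0.03 rad/s), for 0.6 s.
At the end, for the whole second after the job is handed in: Lid open past 1.13 rad; each loose chocolate at rest, fully down in the empty pocket of its colour's row: upright within 0.12 rad, centre within 6 mm sideways and 3 mm in height of its place; the six already there within 8 mm, pots and bottle within 15 mm of where they stood (value of joint lid above 1.13 rad and horizontal distance between choc_ivory_c and pocket_ivory below 0.006 m and z of choc_ivory_c in the frame of pocket_ivory between -0.003 and 0.003 m and angle between each of choc_ivory_c, choc_green_c, choc_dark_c's own z axis and vertical below 0.12 rad and linear speed of each of choc_ivory, choc_green, choc_dark below 0.02 m/s and distance of each of set_ivory_a_c, set_ivory_b_c, set_green_a_c, set_green_b_c, set_dark_a_c, set_dark_b_c from where it was at the start of the episode below 0.008 m and horizontal distance between choc_green_c and pocket_green below 0.006 m and z of choc_green_c in the frame of pocket_green between -0.003 and 0.003 m and horizontal distance between choc_dark_c and pocket_dark below 0.006 m and z of choc_dark_c in the frame of pocket_dark between -0.003 and 0.003 m and distance of each of pot_yellow_c, pot_white_c, pot_blue_c, syrup_c from where it was at the start of the episode below 0.015 m); the robot touches nothing.
It fails at once if a chocolate is let fall from a height (free fall faster than 1 m/s, about 50 mm) ((linear speed of choc_ivory above 1 m/s and contact force between the fingers and choc_ivory below 0.01 N) or (linear speed of choc_green above 1 m/s and contact force between the fingers and choc_green below 0.01 N) or (linear speed of choc_dark above 1 m/s and contact force between the fingers and choc_dark below 0.01 N)).
It fails at once if a pot or the bottle is shifted by more than 15 mm or tipped (distance of any of pot_yellow_c, pot_white_c, pot_blue_c, syrup_c from where it was at the start of the episode above 0.015 m or angle between any of pot_yellow_c, pot_white_c, pot_blue_c, syrup_c's own z axis and vertical above 0.3 rad).
It fails at once if a chocolate already seated in the case is knocked out of its place (centre shifted more than 12 mm) (distance of any of set_ivory_a_c, set_ivory_b_c, set_green_a_c, set_green_b_c, set_dark_a_c, set_dark_b_c from where it was at the start of the episode above 0.012 m).
It also fails if it takes over 72 s, if anything falls off the work surface, if the arm or the gripper's body presses on something with over 40 N, if the wrist force passes 120 N, or if a joint passes its speed limit or range.

### The arm

A 6-joint arm with a two-finger parallel gripper is mounted at the origin on the work surface. World frame = base frame: x ahead of the robot, y to its left, z up, the work surface at z = 0. Lengths are in m, angles in rad, forces in N, time in s.
With the tool pointing down it reaches from about 0.35 to 0.925 m from the base axis. Payload 6.4 kg.
Tool frame: the origin (TCP) lies at the very end of the fingers, on their centre line; the grasp point (between the pads) lies 19 mm behind it (grasp_offset is the distance from the TCP to the grasp point, in m); z points along the fingers, x is the direction in which the jaws open and shut, and the axes are right-handed (so a half turn about z gives the same grasp; the last joint's range is limited). The gripper opens to 94 mm and grips with 3 to 60 N. Pads are 16 mm wide; open, the fingers measure 119 mm over their backs; the gripper's body (75 mm by 177 mm) begins 78 mm behind the grasp point.
Start: joints at [1.016, 0.245, 1.558, -0, 1.339, -0.174], TCP at [0.242, 0.603, 0.172] pointing down, gripper open.
Joint ranges: [-3.13, 3.13], [-1.02, 2.26], [0.13, 2.54], [-0.95, 4.09], [0.21, 2.88], [-2.74, 2.74]. Speed limits (rad/s): [2.57, 2.57, 3.14, 3.14, 3.14, 3.14].

### API

Orientations are given as a unit quaternion [x, y, z, w].
In Python, from station import * gives the robot as it stands.
- The arm moves only by the tool arm_command, never from a script. Its argument "moves" is a list of rows, each an object of numbers: "x", "y", "z": the shift along the world's x, y, z in cm; "rx", "ry", "rz": the turn, a rotation vector about the world's x, y, z in rad; "grip": the finger opening in cm, from 0 to 9.4. In form: [{"x": .., "y": .., "z": .., "rx": .., "ry": .., "rz": .., "grip": ..}, ...]. A call has 1 to 8 rows; each row is the pose to reach, as a shift and turn from the pose measured when the call began; what a row does not reach only later rows make up. A row lasts 1/10 s, in which the tool goes at most 50 mm and 8.59 degrees, less where a joint would pass 70% of its speed; a pose out of reach is approached as far as the arm can. A call with a gripper value outside its range is refused whole. The fingers move at their own pace and stop on an object; "squeeze" is the grip in N (left out, the last holds). Time passes only in rows, so rows that repeat a pose let the fingers close. It gives the time, the measured TCP pose, the force and the opening at its end, in the units of the state.
- read_state(): the state, without advancing time (a new reading comes with each control period).
- camera(name): name is "scene" or "top"; returns the picture (400x640x3 uint8, red, green, blue); there is no depth.
- camera_info(name): a dict with "camera_matrix" (3x3 intrinsics, pixels), "D" ([k1, k2, p1, p2, k3] as OpenCV has them; the pictures are not rectified), "T" (4x4, takes a point from camera to world coordinates). Camera axes: x right, y down, z forward; pixel columns grow to the right and rows downward; lengths in m; the calibration is good to about 2 mm. A picture is of the moment at which its call begins. camera_info takes no time and is no camera call.
- job_done(): hands the job in, once; it reports no verdict.
Trained networks look in the newest picture that a camera, given by its name, has taken for a name from the list of things; names that differ only in an ending like _2 or _b are one class to them, and where a whole thing is asked for, a point or a joint stands for the part that bears it (a point fixed in the world has none). Each returns a list of dicts, best first, with "confidence" (0 to 1); they miss things now and then, are a little off and sometimes report something else, mostly with a low value. They report only what shows in the picture. A call takes as long as a camera call. They do not tell look-alikes from the thing itself.
- cut_out(query, camera): "pixels" (400x640 bool, what is visible of it) and "bbox" ([left, top, right, bottom] in pixels, round what is visible of it).
The state is a dict: "clock": time; "joints": joint angles; "joint_velocities": joint speeds; "joint_torque": joint torques, N m; "position": TCP position; "tcp_rot": TCP orientation; "force": force on the tool from outside, world axes, zero at the start; "moment": the same for the moment, N m; "gripper_width": finger opening in m.
Only numpy, scipy, OpenCV 4.12 (cv2) and the standard library are available. Lean on these libraries where they do the work, as an engineer would, in place of code of your own. Each camera call takes 0.05 s, during which the arm holds its last target. There are 200 camera calls.

## Working session

There is one attempt and no reset: what is moved stays moved. The work goes in short steps, Python scripts to look and compute and a tool call to move; the robot and the scene stay as the last step left them, time stands still between calls to the robot, and variables do not carry over. Pictures are saved under pics/ and viewed, about 8 in all and at most 12, crops included, and the job is handed in when it is done.

Besides the shell and the picture viewer there is one more tool, called after "Request:" by a JSON object that holds its "op" and its "data". arm_command: Moves the arm, as the interface text tells. Its arguments: {"type":"object","properties":{"moves":{"type":"array"},"squeeze":{"type":"number"}},"required":["moves"]}

```bash
mkdir -p pics; ls; cat > h.py <<'E'
from station import *
import numpy as np, cv2
def ray(cam,uv):
    c=camera_info(cam);K=np.array(c["camera_matrix"],float);D=np.array(c["D"],float);T=np.array(c["T"],float)
    p=cv2.undistortPoints(np.array([[uv]],float),K,D)[0,0]
    return T[:3,3],T[:3,:3]@np.array([p[0],p[1],1])
def onz(cam,uv,z):
    o,d=ray(cam,uv);return o+d*(z-o[2])/d[2]
def proj(cam,P):
    c=camera_info(cam);T=np.linalg.inv(np.array(c["T"],float))
    q,_=cv2.projectPoints(np.array(P,float).reshape(-1,3),cv2.Rodrigues(T[:3,:3])[0],T[:3,3],np.array(c["camera_matrix"],float),np.array(c["D"],float))
    return q[:,0]
def save(cam,name,im=None):
    im=camera(cam) if im is None else im
    cv2.imwrite("pics/"+name+".png",im[:,:,::-1]);return im
E
python3 - <<'E'
from h import *
a=save("top","top0");b=save("scene","scene0")
np.save("top0.npy",a);np.save("scene0.npy",b)
s=read_state();print(s["clock"],s["position"],s["tcp_rot"],s["force"])
for n in ["top","scene"]:
    print(n,np.round(camera_info(n)["T"],3).tolist(),camera_info(n)["camera_matrix"])
E
```

```text
pics
0.1 [0.24123868 0.60294099 0.17147598] [ 8.28135780e-01  5.60526898e-01 -7.73351135e-04  3.58013534e-04] [-0.43070814 -1.19879883  0.4260683 ]
top [[-0.0, -0.991, 0.133, 0.422], [-1.0, -0.002, -0.016, 0.022], [0.017, -0.133, -0.991, 1.211], [0.0, 0.0, 0.0, 1.0]] [[498.6318916    0.         315.830927  ]
 [  0.         498.6318916  193.96954474]
 [  0.           0.           1.        ]]
scene [[0.814, 0.326, -0.481, 0.927], [0.581, -0.444, 0.682, -0.523], [0.009, -0.835, -0.551, 0.492], [0.0, 0.0, 0.0, 1.0]] [[385.90805209   0.         315.31916726]
 [  0.         385.90805209 201.71080601]
 [  0.           0.           1.        ]]
```

```bash
python3 - <<'E'
from h import *
for q in ["choc_ivory_c","choc_green_c","choc_dark_c","lid_knob","pot_yellow_c","pot_white_c","pot_blue_c","syrup_c","lid"]:
  for cam in ["top","scene"]:
    for r in cut_out(q,cam)[:4]:
        ys,xs=np.nonzero(r["pixels"])
        print(q,cam,round(r["confidence"],2),r["bbox"],len(xs),xs.mean().round(1),ys.mean().round(1))
E
```

```text
choc_ivory_c top 0.68 [379.3, 166.1, 394.5, 180.8] 130 385.5 172.4
choc_ivory_c scene 0.61 [287.9, 276.7, 306.7, 299.8] 358 294.4 287.4
choc_green_c top 0.51 [347.9, 186.9, 358.0, 198.8] 137 351.9 195.2
choc_green_c scene 0.66 [256.7, 226.2, 269.9, 246.5] 251 259.7 234.7
choc_green_c scene 0.62 [285.6, 239.1, 303.9, 257.9] 295 297.1 249.1
choc_dark_c scene 0.55 [178.4, 285.3, 199.7, 312.5] 437 188.9 297.3
lid_knob top 0.9 [206.0, 171.3, 267.0, 224.1] 2711 233.7 196.1
lid_knob scene 0.68 [330.6, 141.5, 399.8, 191.7] 1859 366.1 168.0
pot_yellow_c top 0.45 [365.4, 150.7, 378.6, 167.3] 187 369.7 158.8
pot_yellow_c scene 0.68 [314.6, 270.2, 331.2, 296.6] 401 323.2 282.8
pot_white_c top 0.66 [339.4, 244.5, 355.5, 257.2] 165 347.0 249.6
pot_white_c scene 0.61 [241.8, 214.4, 257.6, 231.5] 275 250.4 219.9
pot_blue_c top 0.52 [434.9, 239.8, 448.0, 255.6] 226 441.3 246.2
pot_blue_c scene 0.85 [150.4, 274.5, 174.1, 300.3] 484 161.0 287.4
syrup_c top 0.96 [253.0, 119.4, 275.1, 145.8] 552 263.1 134.2
syrup_c scene 0.98 [400.6, 162.2, 433.2, 231.4] 1537 417.8 202.1
lid top 0.7 [203.4, 168.9, 268.6, 226.9] 2707 233.8 196.2
lid top 0.18 [203.9, 167.7, 268.2, 231.0] 3100 234.8 197.9
lid scene 0.93 [329.9, 138.9, 403.3, 190.6] 1906 366.6 168.1
```

View pics/top0.png

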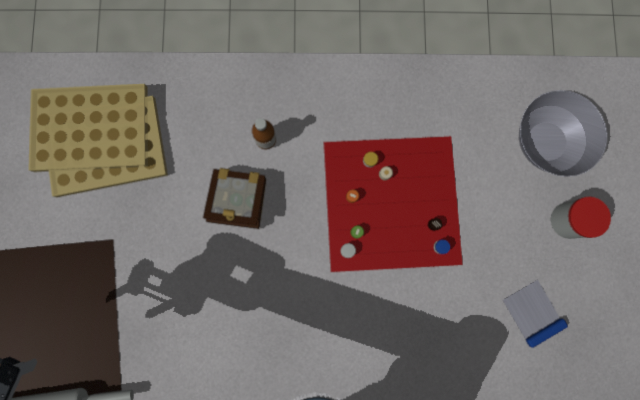

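View pics/scene0.png

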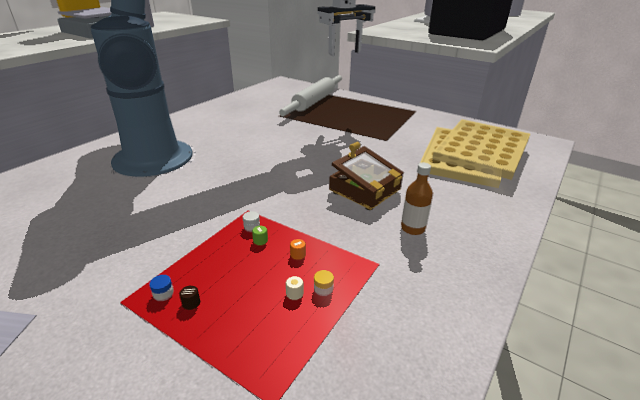

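The top picture shows the case at about (235,197), lid ajar, knob at (229,214). On the mat are ivory (386,173), orange decoy (352,196), green (357,232) and dark (436,224), with pots at (370,159), (348,250) and (442,247). The bottle is at (263,133).

Look-alikes: orange at top (352,196) / scene (298,249) for green, which I take as top (357,232) / scene (260,235). The white pot at (348,250) and the ivory at (386,173, gold dot) could be confused. So could the blue pot at (442,247) and the dark chocolate at (436,224). I'll check these in a crop.

```bash
python3 - <<'E'
from h import *
a=np.load("top0.npy");b=np.load("scene0.npy")
R=lambda im,l,t,r,bt,W,H:cv2.resize(im[t:bt,l:r],(W,H),interpolation=cv2.INTER_CUBIC)
A=R(a,200,160,280,235,400,375-75)
c=np.zeros((600,800,3),np.uint8)
c[:300,:400]=R(a,195,160,275,220+0,400,300)
c[:300,:400]=R(a,192,165,280,231,400,300)
c[:300,400:]=R(b,320,130,420,205,400,300)
c[300:,:400]=R(a,330,145,463,265-20+0,400,300) if 0 else R(a,320,145,464,253+0,400,300)
c[300:,400:]=R(b,140,205,340,325+30-0,400,300)
save("",'c1',c)
# fine centroids by connected colour comps of tops
hsv=cv2.cvtColor(a,cv2.COLOR_RGB2HSV)
for n,(u,v) in dict(ivory=(386,173),green=(357,232),dark=(436,224),py=(370,159),pw=(348,251),pb=(442,247)).items():
    print(n,np.round(onz("top",(u,v),0.03),3))
for n,(u,v) in dict(ivory=(294,281),green=(260,230),dark=(190,291),py=(323,275),pw=(251,215),pb=(161,281)).items():
    print(n,np.round(onz("scene",(u,v),0.03),3))
E
```

```text
ivory [ 0.632 -0.167  0.03 ]
green [ 0.49  -0.095  0.03 ]
dark [ 0.509 -0.284  0.03 ]
py [ 0.666 -0.129  0.03 ]
pw [ 0.445 -0.073  0.03 ]
pb [ 0.454 -0.297  0.03 ]
ivory [ 0.633 -0.166  0.03 ]
green [ 0.494 -0.097  0.03 ]
dark [ 0.512 -0.282  0.03 ]
py [ 0.664 -0.126  0.03 ]
pw [ 0.445 -0.07   0.03 ]
pb [ 0.456 -0.296  0.03 ]
```

View pics/c1.png

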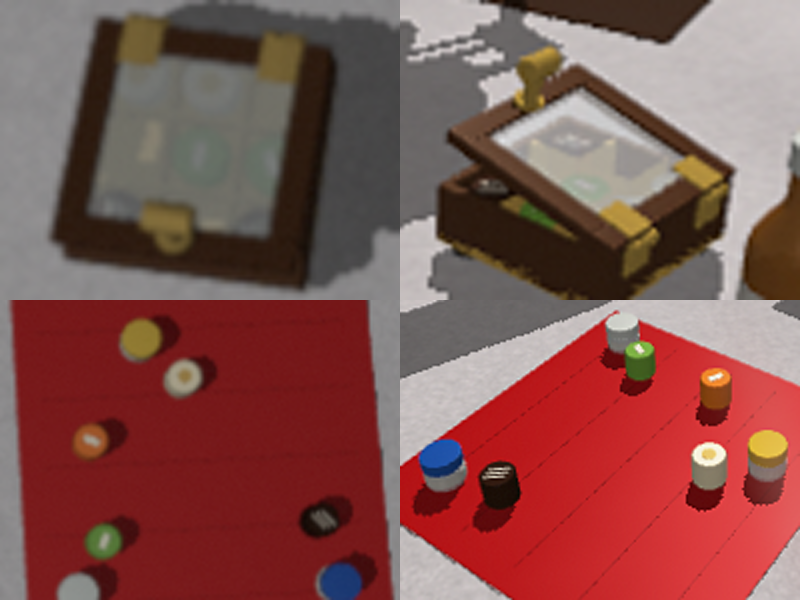

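Choices confirmed: the almond-sliver green, gold-dot ivory and striped dark agree in both cameras to 5 mm. The lid is ajar. Next I fit the case pose and lid angle from corners seen in both crops.

```bash
cat >> h.py <<'E'
def caseP(p,P):  # case frame (origin middle at rim) -> world
    cx,cy,t=p[:3];c,s=np.cos(t),np.sin(t);P=np.array(P,float).reshape(-1,3)
    return np.c_[cx+c*P[:,0]-s*P[:,1],cy+s*P[:,0]+c*P[:,1],.046+P[:,2]]
def lidP(a,r,y,h): # point on lid, r along lid from hinge, h above underside
    return [.0615-r*np.cos(a)+h*np.sin(a),y,r*np.sin(a)+h*np.cos(a)]
E
python3 - <<'E'
from h import *
from scipy.optimize import least_squares
H=.0615
S=[((437,185),('c',-H,-H,0)),((735,172),('l',0,H,.009)),((614,250),('l',0,-H,.009)),((448,133),('l',.123,-H,.009)),((578,66),('l',.123,H,.009)),((540,62),('l',.113,0,.036)),((598,298),('c',H,-H,-.046)),((730,228),('c',H,H,-.046))]
T=[((97,20),('l',0,H,.009)),((333,48),('l',0,-H,.009)),((53,240),('l',.123,H,.009)),((303,284),('l',.123,-H,.009)),((165,216),('l',.113,0,.036))]
def f(p,o=0):
    r=[]
    for L,cam,s,o0 in ((S,"scene",4,(320,130)),(T,"top",4.545,(192,165))):
        for uv,m in L:
            u=np.array(uv,float)-([400,0] if cam=="scene" else [0,0]);u=u/s+o0
            q=m[1:] if m[0]=='c' else lidP(p[3],*m[1:])
            r.append(proj(cam,caseP(p,q))[0]-u)
    return np.ravel(r)
g=least_squares(f,[.55,.2,0,.25],loss='soft_l1')
print(g.x.round(4),f(g.x).reshape(-1,2).round(1).tolist())
p=g.x;print("knob",caseP(p,lidP(p[3],.113,0,.036)))
for a in (.3,.6,.9,1.1,1.2,1.3,1.36): print(a,caseP(p,lidP(a,.113,0,.036)).round(4))
E
```

```text
[ 0.5674  0.1913 -0.1303  0.2237] [[-0.2, -0.6], [0.2, -1.0], [-0.5, -0.4], [-0.8, -0.6], [-0.7, -0.5], [-1.0, 1.2], [0.5, 8.1], [-2.3, 4.5], [-0.1, -1.5], [-0.2, -0.8], [-1.0, -0.4], [-2.2, -3.0], [0.6, 0.5]]
knob [[0.52707892 0.19660201 0.1061725 ]]
0.3 [[0.5319 0.196  0.1138]]
0.6 [[0.5561 0.1928 0.1395]]
0.9 [[0.5867 0.1888 0.1569]]
1.1 [[0.6094 0.1858 0.163 ]]
1.2 [[0.6211 0.1843 0.1644]]
1.3 [[0.6328 0.1827 0.1645]]
1.36 [[0.6399 0.1818 0.164 ]]
```

Request:
{"op": "arm_command", "data": {"moves": [{"x": 28.6, "y": -40.6, "z": 2, "rz": 0.25, "grip": 6}, {"x": 28.6, "y": -40.6, "z": 2, "rz": 0.25, "grip": 6}, {"x": 28.6, "y": -40.6, "z": 2, "rz": 0.25, "grip": 6}, {"x": 28.6, "y": -40.6, "z": 2, "rz": 0.25, "grip": 6}, {"x": 28.6, "y": -40.6, "z": 2, "rz": 0.25, "grip": 6}, {"x": 28.6, "y": -40.6, "z": 2, "rz": 0.25, "grip": 6}, {"x": 28.6, "y": -40.6, "z": 2, "rz": 0.25, "grip": 6}, {"x": 28.6, "y": -40.6, "z": 2, "rz": 0.25, "grip": 6}]}}

```text
invalid input
```

Request:
{"op": "arm_command", "data": {"moves": [{"x": 0, "y": 0, "z": 0, "grip": 6}]}}

```text
invalid input
```

Request:
{"op": "arm_command", "data": {"moves": [{"x": 28.6, "y": -40.6, "z": 2.0, "rx": 0, "ry": 0, "rz": 0.25, "grip": 6}, {"x": 28.6, "y": -40.6, "z": 2.0, "rx": 0, "ry": 0, "rz": 0.25, "grip": 6}, {"x": 28.6, "y": -40.6, "z": 2.0, "rx": 0, "ry": 0, "rz": 0.25, "grip": 6}, {"x": 28.6, "y": -40.6, "z": 2.0, "rx": 0, "ry": 0, "rz": 0.25, "grip": 6}, {"x": 28.6, "y": -40.6, "z": 2.0, "rx": 0, "ry": 0, "rz": 0.25, "grip": 6}, {"x": 28.6, "y": -40.6, "z": 2.0, "rx": 0, "ry": 0, "rz": 0.25, "grip": 6}, {"x": 28.6, "y": -40.6, "z": 2.0, "rx": 0, "ry": 0, "rz": 0.25, "grip": 6}, {"x": 28.6, "y": -40.6, "z": 2.0, "rx": 0, "ry": 0, "rz": 0.25, "grip": 6}], "squeeze": 10}}

```text
clock: 1.8
position: [0.4721, 0.2758, 0.1889]
tcp_rot: [0.752, 0.659, 0.0, 0.0]
force: [0.2, 0.9, -0.6]
gripper_width: 0.06
```

Request:
{"op": "arm_command", "data": {"moves": [{"x": 5.5, "y": -7.9, "z": -2.0, "rx": 0, "ry": 0, "rz": 0, "grip": 6}, {"x": 5.5, "y": -7.9, "z": -2.0, "rx": 0, "ry": 0, "rz": 0, "grip": 6}, {"x": 5.5, "y": -7.9, "z": -4.0, "rx": 0, "ry": 0, "rz": 0, "grip": 6}, {"x": 5.5, "y": -7.9, "z": -6.0, "rx": 0, "ry": 0, "rz": 0, "grip": 6}, {"x": 5.5, "y": -7.9, "z": -8.0, "rx": 0, "ry": 0, "rz": 0, "grip": 6}, {"x": 5.5, "y": -7.9, "z": -9.8, "rx": 0, "ry": 0, "rz": 0, "grip": 6}, {"x": 5.5, "y": -7.9, "z": -9.8, "rx": 0, "ry": 0, "rz": 0, "grip": 6}], "squeeze": 10}}

```text
clock: 2.5
position: [0.5249, 0.1963, 0.0882]
tcp_rot: [0.752, 0.659, -0.002, -0.001]
force: [1.1, 0.7, -1.0]
gripper_width: 0.0597
```

```bash
python3 - <<'E'
from h import *
b=camera("scene");print(read_state()["position"])
save("","c2",cv2.resize(b[100:220,300:460],(640,480),interpolation=cv2.INTER_CUBIC))
E
```

```text
[0.52616377 0.1966058  0.08996455]
```

View pics/c2.png

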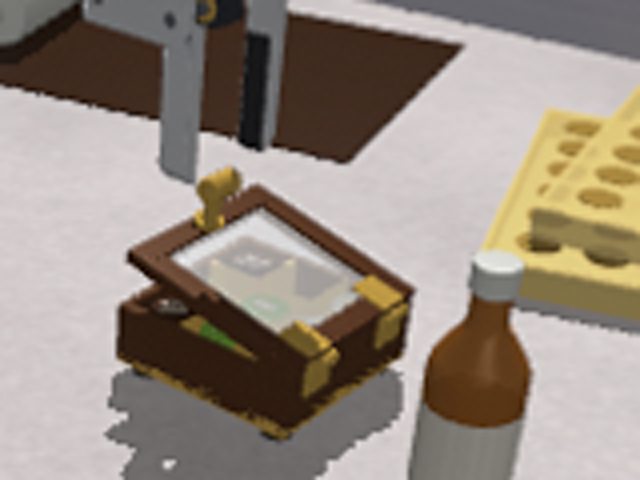

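```bash
python3 - <<'E'
from h import *
P=read_state()["position"];print(P)
print((proj("scene",[P,P+[0,0,.1]])-[300,100])*4)
for r in cut_out("lid_knob","scene")[:2]:print(r["confidence"],r["bbox"])
b=camera("scene");a=camera("top")
c=np.zeros((480,800,3),np.uint8)
c[:,:400]=cv2.resize(b[100:220,320:420],(400,480),interpolation=cv2.INTER_CUBIC)
c[:,400:]=cv2.resize(a[120:240,190:290],(400,480),interpolation=cv2.INTER_CUBIC)
print((proj("scene",[P])-[320,100])*4,(proj("top",[P])-[190,120])*4+[400,0])
save("","c3",c)
E
```

```text
[0.52616377 0.1966058  0.08996455]
[[213.03433196 211.71423291]
 [224.32148932  47.88931973]]
0.76 [332.4, 142.2, 404.4, 192.9]
[[133.03433196 211.71423291]] [[560.07368493 376.62813347]]
```

View pics/c3.png

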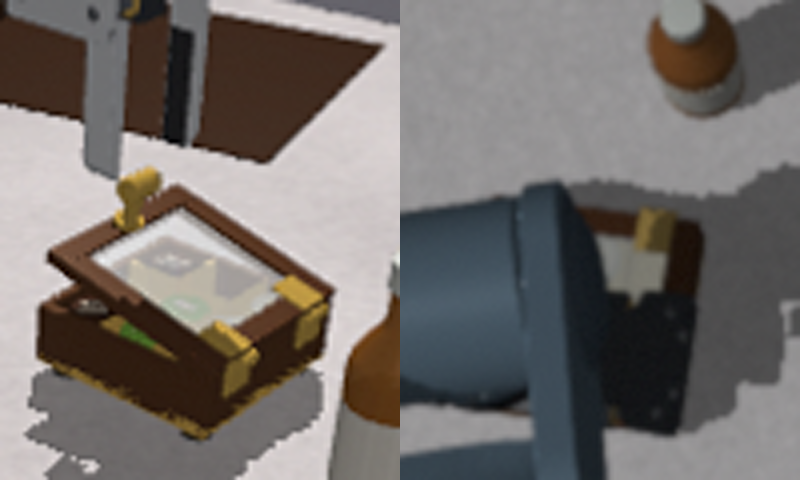

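```bash
python3 - <<'E'
from h import *
print("start TCP scene",proj("scene",[[.2412,.6029,.1715]]),"top",proj("top",[[.2412,.6029,.1715]]), camera_info("scene")["D"],camera_info("top")["D"])
P=read_state()["position"];j=np.array([.131,.991,0])
F=[P+s*j*.03 for s in(-1,1)]+[P+s*j*.06 for s in(-1,1)]
print((proj("scene",F)-[320,100])*4)
E=[P-j*.0885+np.array([dx,0,h]) for h in(.097,.2) for dx in (-.0375,.0375)]
print((proj("top",E)-[190,120])*4+[400,0])
for n in("scene","top"): print(np.round(camera_info(n)["T"],3).tolist()[0])
b=np.load("scene0.npy")
c=np.zeros((480,800,3),np.uint8)
c[:,:400]=cv2.resize(b[0:120,300:400],(400,480),interpolation=cv2.INTER_CUBIC)
c[:,400:]=cv2.resize(np.load("top0.npy")[280:400,0:100],(400,480),interpolation=cv2.INTER_CUBIC)
save("","c4",c)
E
```

```text
start TCP scene [[343.74134624  64.06608151]] top [[ 20.50413969 350.21927834]] [-0.01876606  0.          0.          0.          0.        ] [-0.02887232  0.          0.          0.          0.        ]
[[103.97512366 225.28003616]
 [167.60590226 192.68988174]
 [ 70.11891115 242.62428461]
 [197.53769052 177.36286427]]
[[699.30593035 450.90030041]
 [701.18202255 305.24541428]
 [680.2851386  438.42961538]
 [682.57910745 276.85238809]]
[0.814, 0.326, -0.481, 0.927]
[-0.0, -0.991, 0.133, 0.422]
```

View pics/c4.png

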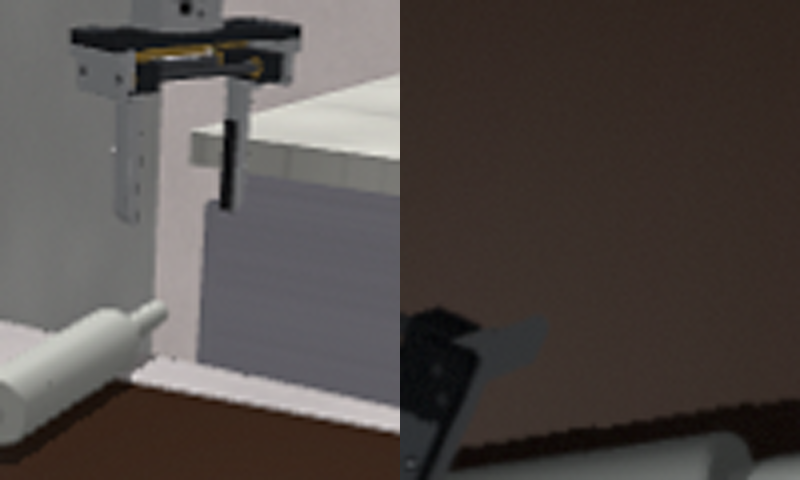

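```bash
python3 - <<'E'
from h import *
def tri(a,b):
    o1,d1=ray("scene",a);o2,d2=ray("top",b);d1/=np.linalg.norm(d1);d2/=np.linalg.norm(d2)
    st=np.linalg.lstsq(np.c_[d1,-d2],o2-o1,rcond=None)[0]
    p,q=o1+st[0]*d1,o2+st[1]*d2;return ((p+q)/2).round(4),np.linalg.norm(p-q).round(4)
print(tri((331.5,54.5),(35.5,361)),"expected",np.array([.2412,.6029,.1715])-np.array([.3716,.928,0])*.053)
s=read_state();print(s["joints"],s["joint_torque"],s["force"])
E
```

```text
(array([0.2269, 0.5504, 0.2093]), np.float64(0.0016)) expected [0.2215052 0.553716  0.1715   ]
[ 1.55772226e-01  1.29580884e-01  1.84504897e+00  2.48110833e-04
  1.16386423e+00 -1.28448615e+00] [-2.74358533e-02 -3.37957978e+01 -2.85265946e+01  4.69846447e-03
  8.29841592e-02 -3.67734242e-05] [-0.24093497 -0.26791378  0.49435248]
```

The pictures disagree with the state: by triangulation the fingertips are about 30–37 mm higher than the reported TCP, while the two cameras agree on everything else. I'll descend in a guarded way and trust pictures, force and finger width.

Request:
{"op": "arm_command", "data": {"moves": [{"x": 0, "y": 0, "z": -1.0, "rx": 0, "ry": 0, "rz": 0, "grip": 6}, {"x": 0, "y": 0, "z": -2.0, "rx": 0, "ry": 0, "rz": 0, "grip": 6}, {"x": 0, "y": 0, "z": -2.7, "rx": 0, "ry": 0, "rz": 0, "grip": 6}, {"x": 0, "y": 0, "z": -2.7, "rx": 0, "ry": 0, "rz": 0, "grip": 6}], "squeeze": 10}}

```text
clock: 3.1
position: [0.5268, 0.1968, 0.0636]
tcp_rot: [0.752, 0.659, 0.0, -0.0]
force: [0.2, 1.1, -0.4]
gripper_width: 0.0597
```

```bash
python3 - <<'E'
from h import *
b=camera("scene");s=read_state();print(s["position"],s["force"])
save("","c5",cv2.resize(b[100:220,320:440],(480,480),interpolation=cv2.INTER_CUBIC))
E
```

```text
[0.5273499  0.19688103 0.06438972] [ 0.14885983 -0.42991353  0.58074731]
```

View pics/c5.png

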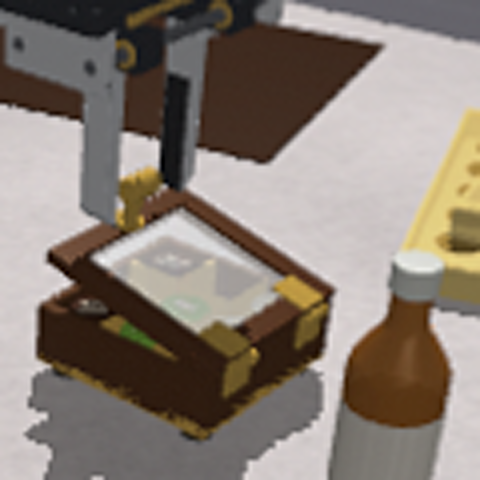

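The fingers now straddle the knob (knob at about (138,190) in the crop), with no contact force. I close them.

Request:
{"op": "arm_command", "data": {"moves": [{"x": 0, "y": 0, "z": 0, "rx": 0, "ry": 0, "rz": 0, "grip": 1}, {"x": 0, "y": 0, "z": 0, "rx": 0, "ry": 0, "rz": 0, "grip": 1}, {"x": 0, "y": 0, "z": 0, "rx": 0, "ry": 0, "rz": 0, "grip": 1}, {"x": 0, "y": 0, "z": 0, "rx": 0, "ry": 0, "rz": 0, "grip": 1}, {"x": 0, "y": 0, "z": 0, "rx": 0, "ry": 0, "rz": 0, "grip": 1}], "squeeze": 12}}

```text
clock: 3.65
position: [0.5274, 0.1966, 0.0645]
tcp_rot: [0.752, 0.659, 0.0, 0.001]
force: [-1.0, -5.4, 1.9]
gripper_width: 0.0244
```

Request:
{"op": "arm_command", "data": {"moves": [{"x": 0.5, "y": -0.06, "z": 0.8, "rx": 0, "ry": 0, "rz": 0, "grip": 1}, {"x": 1.2, "y": -0.16, "z": 1.7, "rx": 0, "ry": 0, "rz": 0, "grip": 1}, {"x": 2.0, "y": -0.26, "z": 2.55, "rx": 0, "ry": 0, "rz": 0, "grip": 1}, {"x": 2.9, "y": -0.38, "z": 3.3, "rx": 0, "ry": 0, "rz": 0, "grip": 1}, {"x": 3.9, "y": -0.5, "z": 4.0, "rx": 0, "ry": 0, "rz": 0, "grip": 1}, {"x": 4.9, "y": -0.64, "z": 4.6, "rx": 0, "ry": 0, "rz": 0, "grip": 1}, {"x": 4.9, "y": -0.64, "z": 4.6, "rx": 0, "ry": 0, "rz": 0, "grip": 1}], "squeeze": 12}}

```text
clock: 4.35
position: [0.579, 0.1899, 0.1119]
tcp_rot: [0.752, 0.659, 0.002, 0.002]
force: [2.0, 0.3, -3.0]
gripper_width: 0.0236
```

Request:
{"op": "arm_command", "data": {"moves": [{"x": 0.8, "y": -0.1, "z": 0.35, "rx": 0, "ry": 0, "rz": 0, "grip": 1}, {"x": 1.9, "y": -0.25, "z": 0.7, "rx": 0, "ry": 0, "rz": 0, "grip": 1}, {"x": 2.8, "y": -0.37, "z": 0.9, "rx": 0, "ry": 0, "rz": 0, "grip": 1}, {"x": 3.65, "y": -0.48, "z": 1.0, "rx": 0, "ry": 0, "rz": 0, "grip": 1}, {"x": 4.8, "y": -0.63, "z": 1.1, "rx": 0, "ry": 0, "rz": 0, "grip": 1}, {"x": 5.8, "y": -0.76, "z": 1.1, "rx": 0, "ry": 0, "rz": 0, "grip": 1}, {"x": 5.8, "y": -0.76, "z": 1.1, "rx": 0, "ry": 0, "rz": 0, "grip": 1}, {"x": 5.8, "y": -0.76, "z": 1.1, "rx": 0, "ry": 0, "rz": 0, "grip": 1}], "squeeze": 12}}

```text
clock: 5.15
position: [0.6384, 0.1822, 0.1232]
tcp_rot: [0.752, 0.659, 0.003, 0.003]
force: [1.5, 0.5, -2.7]
gripper_width: 0.0239
```

Request:
{"op": "arm_command", "data": {"moves": [{"x": 0, "y": 0, "z": 0, "rx": 0, "ry": 0, "rz": 0, "grip": 5}, {"x": 0, "y": 0, "z": 0, "rx": 0, "ry": 0, "rz": 0, "grip": 5}, {"x": 0, "y": 0, "z": 0, "rx": 0, "ry": 0, "rz": 0, "grip": 5}, {"x": 0, "y": 0, "z": 3, "rx": 0, "ry": 0, "rz": 0, "grip": 5}, {"x": 0, "y": 0, "z": 7, "rx": 0, "ry": 0, "rz": 0, "grip": 5}, {"x": 0, "y": 0, "z": 10, "rx": 0, "ry": 0, "rz": 0, "grip": 5}, {"x": -1, "y": -5, "z": 11, "rx": 0, "ry": 0, "rz": 0, "grip": 7}, {"x": -2, "y": -10, "z": 11, "rx": 0, "ry": 0, "rz": 0, "grip": 7}]}}

```text
clock: 5.95
position: [0.62, 0.0849, 0.2365]
tcp_rot: [0.751, 0.66, 0.005, 0.005]
force: [1.0, 0.2, -1.0]
gripper_width: 0.0624
```

```bash
cat >> h.py <<'E'
from scipy.spatial.transform import Rotation as Rn
def frame(jaw,tilt): # body leans to direction jaw+pi/2
    x=np.array([np.cos(jaw),np.sin(jaw),0]);u=np.array([-np.sin(jaw),np.cos(jaw),0])
    z=-(np.cos(tilt)*np.array([0,0,1])+np.sin(tilt)*u)
    return Rn.from_matrix(np.c_[x,np.cross(z,x),z])
def go(tip,jaw,tilt,L=.033): # tip: wanted true fingertip point
    s=read_state();R0=Rn.from_quat(s["tcp_rot"]);R=frame(jaw,tilt)
    t=np.array(tip)+R.as_matrix()[:,2]*L
    d=(t-s["position"])*100;r=(R*R0.inv()).as_rotvec()
    print("d cm",d.round(2),"rot",r.round(3),"target",t.round(4));return t
E
python3 - <<'E'
from h import *
b=save("scene","scene1");a=save("top","top1");s=read_state();print(s["clock"],s["force"])
np.save("top1.npy",a)
go([.632,-.167,.12],2.44,.5)
for q in ["choc_ivory_c","choc_green_c","lid_knob","lid"]:
    for r in cut_out(q,"top")[:5]:print(q,round(r["confidence"],2),r["bbox"])
c=np.zeros((480,800,3),np.uint8)
c[:,:400]=cv2.resize(b[100:220,320:420],(400,480),interpolation=cv2.INTER_CUBIC)
c[:,400:]=cv2.resize(a[120:240,190:290],(400,480),interpolation=cv2.INTER_CUBIC)
save("","c6",c)
E
```

```text
6.05 [0.19214923 0.49810953 0.06198105]
d cm [  2.34 -23.55 -14.33] rot [ 0.183 -0.477  0.985] target [ 0.6422 -0.1549  0.091 ]
choc_ivory_c 0.72 [378.0, 165.6, 393.8, 182.6]
choc_green_c 0.67 [348.4, 186.5, 358.4, 200.0]
choc_green_c 0.43 [348.9, 222.6, 362.2, 236.4]
lid_knob 0.6 [202.2, 168.2, 213.6, 172.2]
```

View pics/c6.png

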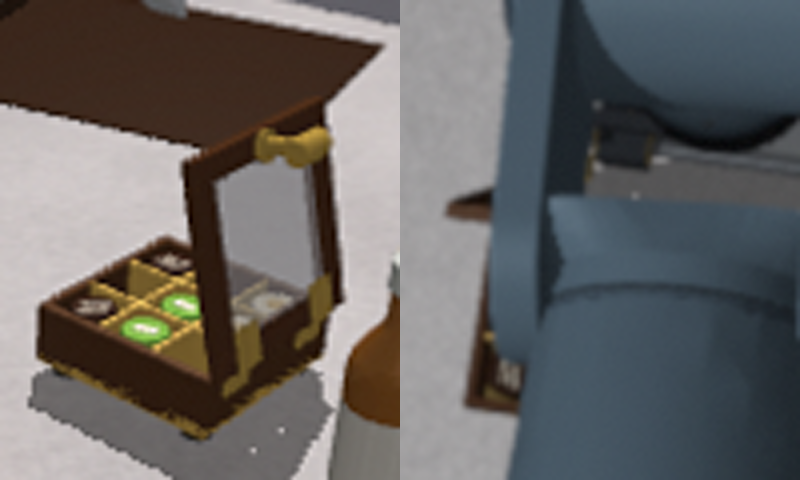

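The lid stands by itself. Green is empty in the left (+y) pocket, dark in the middle, ivory apparently in the right (−y) pocket (to be confirmed from the top). Next I go to the ivory chocolate, tilted so that the body clears the lid when placing.

Request:
{"op": "arm_command", "data": {"moves": [{"x": 2.3, "y": -23.5, "z": -9, "rx": 0.183, "ry": -0.477, "rz": 0.985, "grip": 5}, {"x": 2.3, "y": -23.5, "z": -9, "rx": 0.183, "ry": -0.477, "rz": 0.985, "grip": 5}, {"x": 2.3, "y": -23.5, "z": -9, "rx": 0.183, "ry": -0.477, "rz": 0.985, "grip": 5}, {"x": 2.3, "y": -23.5, "z": -9, "rx": 0.183, "ry": -0.477, "rz": 0.985, "grip": 5}, {"x": 2.3, "y": -23.5, "z": -9, "rx": 0.183, "ry": -0.477, "rz": 0.985, "grip": 5}, {"x": 2.3, "y": -23.5, "z": -9, "rx": 0.183, "ry": -0.477, "rz": 0.985, "grip": 5}, {"x": 2.3, "y": -23.5, "z": -9, "rx": 0.183, "ry": -0.477, "rz": 0.985, "grip": 5}, {"x": 2.3, "y": -23.5, "z": -9, "rx": 0.183, "ry": -0.477, "rz": 0.985, "grip": 5}]}}

```text
clock: 7.05
position: [0.6709, -0.1004, 0.1631]
tcp_rot: [0.457, 0.875, 0.148, 0.06]
force: [-0.1, 0.4, 0.9]
gripper_width: 0.05
```

```bash
python3 - <<'E'
from h import *
from scipy.optimize import least_squares
b=save("scene","scene2");a=save("top","top2");s=read_state();print(s["clock"],s["position"],s["tcp_rot"])
np.save("top2.npy",a);np.save("scene2.npy",b)
t=go([.632,-.167,.08],2.44,.5)
Z=Rn.from_quat(s["tcp_rot"]).as_matrix()
P=s["position"];x=Z[:,0]
L=[P-Z[:,2]*l+x*k for l in(0,.033) for k in(-.025,.025)]
print("fingertip pred scene crop",((proj("scene",L)-[220,180])*3).round(0).tolist())
c=np.zeros((480,800,3),np.uint8)
c[:,:480]=cv2.resize(b[180:340,220:380],(480,480),interpolation=cv2.INTER_CUBIC)
c[:320,480:]=cv2.resize(a[160:240,195:275],(320,320),interpolation=cv2.INTER_CUBIC)
save("","c7",c)
E
```

```text
7.15 [ 0.67099194 -0.09894223  0.16402168] [0.45552204 0.87573957 0.14813372 0.06030158]
d cm [ -2.88  -5.6  -11.3 ] rot [ 0.1   -0.153  0.25 ] target [ 0.6422 -0.1549  0.051 ]
fingertip pred scene crop [[358.0, 98.0], [354.0, 42.0], [339.0, 46.0], [336.0, -9.0]]
```

View pics/c7.png

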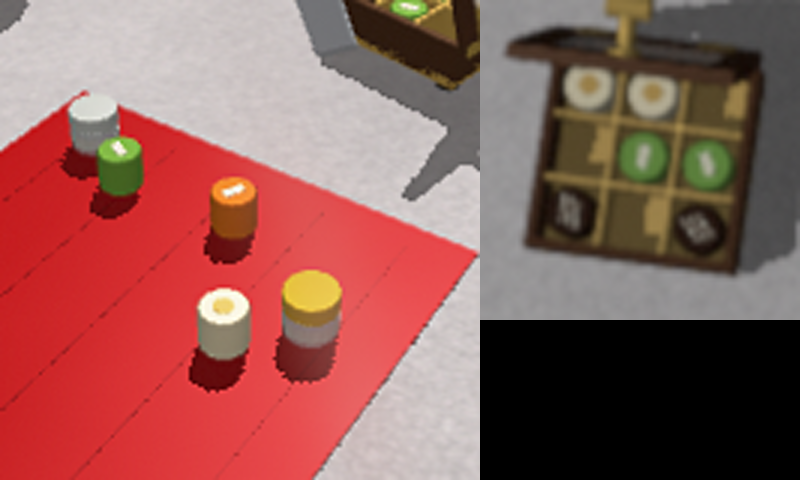

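The top crop confirms the empty pockets: ivory far-right, green middle-left, dark near-middle. The fingertip in the scene crop at (338,50) matches a 33 mm shorter tool along the tool axis. I refine the case and chocolate positions numerically.

```bash
python3 - <<'E'
from h import *
from scipy.optimize import minimize,least_squares
from scipy.ndimage import map_coordinates
a=np.load("top2.npy").astype(float);b=np.load("scene2.npy").astype(float)
G=a[:,:,0]-a[:,:,2]
t=np.linspace(-.055,.055,40);tx=np.linspace(-.055,.035,30)
def pts(off):
    L=[]
    for d in(-.019,.019):
        L+=[[d+off,y,0] for y in t]+[[x,d+off,0] for x in tx]
    return np.array(L)
smp=lambda I,p,P:map_coordinates(I,proj("top",caseP(p,P))[:,::-1].T,order=1)
def sc(p): return -(smp(G,p,pts(0))-.5*smp(G,p,pts(.0045))-.5*smp(G,p,pts(-.0045))).mean()
best=min((minimize(sc,[.5674+dx,.1913+dy,-.1303],method="Nelder-Mead",options=dict(initial_simplex=np.array([[.5674+dx,.1913+dy,-.13],[.5694+dx,.1913+dy,-.13],[.5674+dx,.1933+dy,-.13],[.5674+dx,.1913+dy,-.11]]))) for dx in(-.004,0,.004) for dy in(-.004,0,.004)),key=lambda r:r.fun)
print("case dividers",best.x.round(4),best.fun,"init",sc([.5674,.1913,-.1303]))
# eye points
ey=[((613,120),(.019,.019)),((605,180),(-.019,.019)),((672,187),(-.019,-.019)),((527,245),(-.0615,.0615)),((737,270),(-.0615,-.0615))]
f=lambda p:np.ravel([proj("top",caseP(p,[*m,0]))[0]-((np.array(u)-[480,0])/4+[195,160]) for u,m in ey])
g=least_squares(f,best.x);print("eye",g.x.round(4),f(g.x).round(1))
# chocolates
def sil(cam,x,y,z0=.002,h=.028,r=.015):
    th=np.linspace(0,2*np.pi,40);P=np.r_[[[x+r*np.cos(k),y+r*np.sin(k),z] for z in(z0,z0+h) for k in th]]
    hull=cv2.convexHull(proj(cam,P).astype(np.float32));M=cv2.moments(hull);return np.array([M["m10"]/M["m00"],M["m01"]/M["m00"]]),M["m00"]
def mask(im,n):
    R,Gc,B=im[:,:,0],im[:,:,1],im[:,:,2];mx=im.max(2)
    if n=="ivory":return (Gc>.55*R)&(Gc>60)
    if n=="green":return (Gc>1.1*R)&(Gc>30)
    return (R<1.9*Gc)|(mx<28)
for n,(x,y) in dict(ivory=(.632,-.167),green=(.491,-.096),dark=(.511,-.283)).items():
    W=[]
    for cam,im in(("top",a),("scene",b)):
        c,A=sil(cam,x,y);rr=np.hypot(*(np.indices(im.shape[:2])[::-1]-c[:,None,None]))<(.85*np.sqrt(A))
        m=mask(im,n)&rr
        k,l,st,ce=cv2.connectedComponentsWithStats(m.astype(np.uint8));i=1+np.argmax(st[1:,4]);W.append((cam,ce[i]));print(n,cam,"area",st[i,4],"model",round(A),(ce[i]-c).round(2))
    for sel in(W[:1],W[1:],W):
        q=least_squares(lambda q:np.ravel([sil(cm,*q)[0]-w for cm,w in sel]),[x,y]).x;print("   ",q.round(4))
for r in cut_out("choc_dark_c","scene")[:2]:
    ys,xs=np.nonzero(r["pixels"]);print(r["confidence"],xs.mean(),ys.mean(),len(xs))
E
```

```text
case dividers [ 0.5672  0.1925 -0.1283] -21.414480343072924 init -19.758439062610847
eye [ 0.5678  0.1908 -0.0993] [ 0.5 -0.5  0.5  0.4 -0.2  0.3 -0.3  0.4 -0.4 -0.6]
ivory top area 341 model 149 [-0.05  0.04]
ivory scene area 374 model 396 [0.99 0.58]
    [ 0.6319 -0.1669]
    [ 0.6342 -0.1671]
    [ 0.6333 -0.1669]
green top area 216 model 139 [2.13 0.96]
green scene area 228 model 283 [-0.12  0.15]
    [ 0.4887 -0.1011]
    [ 0.4911 -0.0965]
    [ 0.4903 -0.0984]
dark top area 337 model 158 [-0.46 -0.47]
dark scene area 315 model 442 [-1.    0.06]
    [ 0.5121 -0.2819]
    [ 0.5098 -0.284 ]
    [ 0.5108 -0.2832]
0.91 189.30825242718447 297.0703883495146 412
```

```bash
python3 - <<'E'
from h import *
go([.636,-.1645,.06],2.44,.5)
E
```

```text
d cm [ -2.42  -5.3  -13.26] rot [ 0.1   -0.154  0.251] target [ 0.6462 -0.1524  0.031 ]
```

Request:
{"op": "arm_command", "data": {"moves": [{"x": -2.4, "y": -5.3, "z": -8, "rx": 0.1, "ry": -0.154, "rz": 0.251, "grip": 5}, {"x": -2.4, "y": -5.3, "z": -11, "rx": 0.1, "ry": -0.154, "rz": 0.251, "grip": 5}, {"x": -2.4, "y": -5.3, "z": -13.3, "rx": 0.1, "ry": -0.154, "rz": 0.251, "grip": 5}, {"x": -2.4, "y": -5.3, "z": -13.3, "rx": 0.1, "ry": -0.154, "rz": 0.251, "grip": 5}, {"x": -2.4, "y": -5.3, "z": -13.3, "rx": 0.1, "ry": -0.154, "rz": 0.251, "grip": 5}]}}

```text
clock: 7.7
position: [0.7078, -0.0296, 0.0975]
tcp_rot: [0.422, 0.891, 0.152, 0.068]
force: [-0.1, -0.9, -0.7]
gripper_width: 0.05
```

```bash
python3 - <<'E'
from h import *
b=save("scene","scene3");s=read_state();print(s["clock"],s["position"])
Z=Rn.from_quat(s["tcp_rot"]).as_matrix();tip=s["position"]-Z[:,2]*.033
go([.636,-.1645,.018],2.44,.5)
L=[tip+Z[:,0]*k for k in(-.025,.025)]
print(((proj("scene",L)-[240,220])*5).round(0).tolist())
save("","c8",cv2.resize(b[220:340,240:360],(600,600),interpolation=cv2.INTER_CUBIC))
E
```

```text
7.75 [ 0.70795338 -0.02875661  0.09749606]
d cm [ -6.17 -12.37 -10.85] rot [ 0.112 -0.122  0.179] target [ 0.6462 -0.1524 -0.011 ]
[[678.0, -8.0], [649.0, -94.0]]
```

View pics/c8.png

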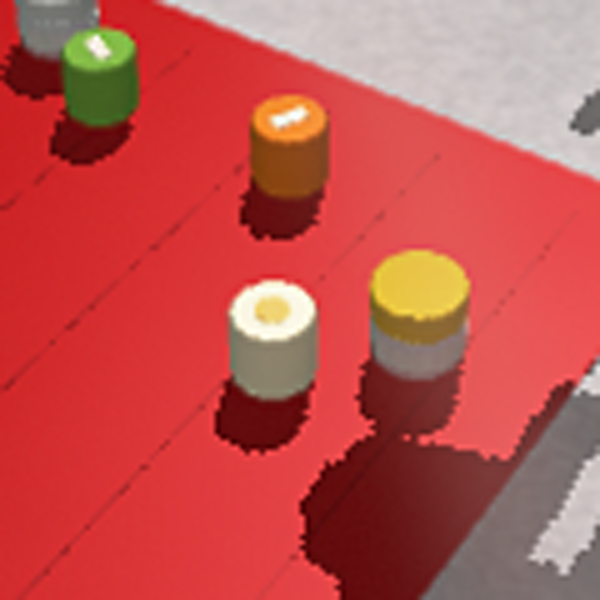

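The arm drifted instead of reaching: with jaw angle 2.44 the last joint runs into its limit (about −2.7). I'll use the half-turned grasp (jaw −0.70, same physical lean) and unwind in two stages.

```bash
python3 - <<'E'
from h import *
print(read_state()["joints"].round(2))
go([.62,-.10,.17],0.9,0)
E
```

```text
[-0.33  0.31  1.66  0.34  1.03 -2.74]
d cm [-8.8  -7.12  3.95] rot [-0.01   0.362 -1.345] target [ 0.62  -0.1    0.137]
```

Request:
{"op": "arm_command", "data": {"moves": [{"x": -8.8, "y": -7.1, "z": 4, "rx": -0.01, "ry": 0.362, "rz": -1.345, "grip": 5}, {"x": -8.8, "y": -7.1, "z": 4, "rx": -0.01, "ry": 0.362, "rz": -1.345, "grip": 5}, {"x": -8.8, "y": -7.1, "z": 4, "rx": -0.01, "ry": 0.362, "rz": -1.345, "grip": 5}, {"x": -8.8, "y": -7.1, "z": 4, "rx": -0.01, "ry": 0.362, "rz": -1.345, "grip": 5}, {"x": -8.8, "y": -7.1, "z": 4, "rx": -0.01, "ry": 0.362, "rz": -1.345, "grip": 5}, {"x": -8.8, "y": -7.1, "z": 4, "rx": -0.01, "ry": 0.362, "rz": -1.345, "grip": 5}, {"x": -8.8, "y": -7.1, "z": 4, "rx": -0.01, "ry": 0.362, "rz": -1.345, "grip": 5}, {"x": -8.8, "y": -7.1, "z": 4, "rx": -0.01, "ry": 0.362, "rz": -1.345, "grip": 5}]}}

```text
clock: 8.55
position: [0.6203, -0.1002, 0.1389]
tcp_rot: [0.858, 0.513, 0.022, 0.011]
force: [0.4, -0.5, 0.6]
gripper_width: 0.0504
```

```bash
python3 - <<'E'
from h import *
print(read_state()["joints"].round(2))
go([.636,-.1645,.10],-.70,-.5)
E
```

```text
[-0.35  0.19  1.68  0.02  1.22 -1.44]
d cm [ 2.59 -5.22 -6.79] rot [ 0.601  0.146 -1.723] target [ 0.6462 -0.1524  0.071 ]
```

Request:
{"op": "arm_command", "data": {"moves": [{"x": 2.6, "y": -5.2, "z": -3, "rx": 0.601, "ry": 0.146, "rz": -1.723, "grip": 5}, {"x": 2.6, "y": -5.2, "z": -3, "rx": 0.601, "ry": 0.146, "rz": -1.723, "grip": 5}, {"x": 2.6, "y": -5.2, "z": -3, "rx": 0.601, "ry": 0.146, "rz": -1.723, "grip": 5}, {"x": 2.6, "y": -5.2, "z": -3, "rx": 0.601, "ry": 0.146, "rz": -1.723, "grip": 5}, {"x": 2.6, "y": -5.2, "z": -3, "rx": 0.601, "ry": 0.146, "rz": -1.723, "grip": 5}, {"x": 2.6, "y": -5.2, "z": -3, "rx": 0.601, "ry": 0.146, "rz": -1.723, "grip": 5}, {"x": 2.6, "y": -5.2, "z": -3, "rx": 0.601, "ry": 0.146, "rz": -1.723, "grip": 5}, {"x": 2.6, "y": -5.2, "z": -3, "rx": 0.601, "ry": 0.146, "rz": -1.723, "grip": 5}]}}

```text
clock: 9.35
position: [0.6469, -0.1532, 0.1101]
tcp_rot: [0.984, -0.036, 0.07, -0.161]
force: [-1.2, 0.1, -0.0]
gripper_width: 0.0499
```

```bash
python3 - <<'E'
from h import *
print(read_state()["joints"].round(2))
go([.636,-.1645,.06],-.70,-.5)
E
```

```text
[-0.57  0.33  1.62  0.37  1.27 -0.62]
d cm [-0.07  0.08 -7.91] rot [ 0.207  0.052 -0.592] target [ 0.6462 -0.1524  0.031 ]
```

Request:
{"op": "arm_command", "data": {"moves": [{"x": 0, "y": 0, "z": -2, "rx": 0.207, "ry": 0.052, "rz": -0.592, "grip": 5}, {"x": 0, "y": 0, "z": -4, "rx": 0.207, "ry": 0.052, "rz": -0.592, "grip": 5}, {"x": 0, "y": 0, "z": -5.5, "rx": 0.207, "ry": 0.052, "rz": -0.592, "grip": 5}, {"x": 0, "y": 0, "z": -6.5, "rx": 0.207, "ry": 0.052, "rz": -0.592, "grip": 5}, {"x": 0, "y": 0, "z": -7.9, "rx": 0.207, "ry": 0.052, "rz": -0.592, "grip": 5}, {"x": 0, "y": 0, "z": -7.9, "rx": 0.207, "ry": 0.052, "rz": -0.592, "grip": 5}, {"x": 0, "y": 0, "z": -7.9, "rx": 0.207, "ry": 0.052, "rz": -0.592, "grip": 5}]}}

```text
clock: 10.05
position: [0.6473, -0.1535, 0.0317]
tcp_rot: [0.911, -0.331, 0.085, -0.232]
force: [0.2, 0.8, -0.4]
gripper_width: 0.0503
```

```bash
python3 - <<'E'
from h import *
b=save("scene","scene4");s=read_state();print(s["clock"],s["position"],s["joints"].round(2))
Z=Rn.from_quat(s["tcp_rot"]).as_matrix();tip=s["position"]-Z[:,2]*.033
print(tip);go([.636,-.1645,.018],-.70,-.5)
L=[tip+Z[:,0]*k+Z[:,1]*w for k in(-.025,.025) for w in(-.008,.008)]
print(((proj("scene",L)-[220,170])*4).round(0).tolist())
c=b[170:320,220:370];save("","c9",cv2.resize(c,(600,600),interpolation=cv2.INTER_CUBIC))
E
```

```text
10.1 [ 0.64781401 -0.15358378  0.03222458] [-0.64  0.38  1.75  0.58  1.06 -0.24]
[ 0.63758558 -0.16564457  0.06118864]
d cm [-0.16  0.12 -4.32] rot [ 0.002  0.002 -0.002] target [ 0.6462 -0.1524 -0.011 ]
[[308.0, 342.0], [275.0, 361.0], [335.0, 425.0], [300.0, 445.0]]
```

View pics/c9.png

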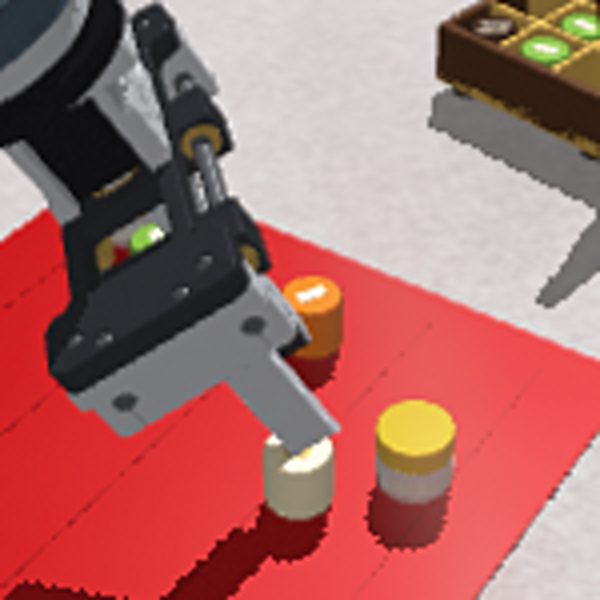

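The near fingertip at (335,430)/(298,450) in the crop agrees with the tool model (335,425)/(300,445), so I descend and grip.

Request:
{"op": "arm_command", "data": {"moves": [{"x": -0.15, "y": 0.1, "z": -1.5, "rx": 0, "ry": 0, "rz": 0, "grip": 5}, {"x": -0.15, "y": 0.1, "z": -3, "rx": 0, "ry": 0, "rz": 0, "grip": 5}, {"x": -0.15, "y": 0.1, "z": -4.1, "rx": 0, "ry": 0, "rz": 0, "grip": 5}, {"x": -0.15, "y": 0.1, "z": -4.1, "rx": 0, "ry": 0, "rz": 0, "grip": 5}, {"x": -0.15, "y": 0.1, "z": -4.1, "rx": 0, "ry": 0, "rz": 0, "grip": 2}, {"x": -0.15, "y": 0.1, "z": -4.1, "rx": 0, "ry": 0, "rz": 0, "grip": 2}, {"x": -0.15, "y": 0.1, "z": -4.1, "rx": 0, "ry": 0, "rz": 0, "grip": 2}, {"x": -0.15, "y": 0.1, "z": -4.1, "rx": 0, "ry": 0, "rz": 0, "grip": 2}], "squeeze": 8}}

```text
clock: 10.9
position: [0.6468, -0.1529, -0.0081]
tcp_rot: [0.911, -0.331, 0.087, -0.232]
force: [-0.1, -0.2, 1.7]
gripper_width: 0.0293
```

```bash
sed -i 's/L=.033): # tip/L=.031): # tip/' h.py; cat >> h.py <<'E'
CASE=(.5672,.192,-.128)
def tipnow(L=.031):
    s=read_state();return s["position"]-Rn.from_quat(s["tcp_rot"]).as_matrix()[:,2]*L
E
python3 - <<'E'
from h import *
s=read_state();print(s["clock"],s["gripper_width"],s["force"],tipnow())
pk=caseP(CASE,[.038,-.038,-.016])[0];print("pocket",pk)
go([*pk[:2],.14],-1.699,-.5)
E
```

```text
10.9 0.02928701272936648 [-0.13710441 -0.20338103  1.68843653] [ 0.63714747 -0.16425552  0.01909087]
pocket [0.6000384  0.14946014 0.03      ]
d cm [-3.2  30.05 12.09] rot [ 4.000e-03  1.000e-03 -1.001e+00] target [0.6148 0.1476 0.1128]
```

Request:
{"op": "arm_command", "data": {"moves": [{"x": 0, "y": 0, "z": 4, "rx": 0, "ry": 0, "rz": 0, "grip": 2}, {"x": 0, "y": 0, "z": 8, "rx": 0, "ry": 0, "rz": 0, "grip": 2}, {"x": -3, "y": 4, "z": 12, "rx": 0, "ry": 0, "rz": -0.15, "grip": 2}, {"x": -6, "y": 8, "z": 14, "rx": 0, "ry": 0, "rz": -0.3, "grip": 2}, {"x": -8, "y": 12, "z": 14, "rx": 0, "ry": 0, "rz": -0.45, "grip": 2}, {"x": -8, "y": 16, "z": 14, "rx": 0, "ry": 0, "rz": -0.6, "grip": 2}, {"x": -8, "y": 20, "z": 14, "rx": 0, "ry": 0, "rz": -0.75, "grip": 2}, {"x": -8, "y": 24, "z": 14, "rx": 0, "ry": 0, "rz": -0.9, "grip": 2}]}}

```text
clock: 11.7
position: [0.5666, 0.0445, 0.1304]
tcp_rot: [0.739, -0.629, 0.158, -0.181]
force: [0.8, -0.3, 0.1]
gripper_width: 0.0294
```

```bash
python3 - <<'E'
from h import *
s=read_state();print(s["gripper_width"],s["joints"].round(2),tipnow())
print("P0");go(caseP(CASE,[.004,-.038,.094])[0],-1.699,-.5)
print("P1");go(caseP(CASE,[.042,-.038,.026])[0],-1.699,-.5)
E
```

```text
0.02942511836031062 [-0.21 -0.23  2.18  0.25  0.74  1.05] [0.55230154 0.04236229 0.15782938]
P0
d cm [ 1.44 10.74 -1.76] rot [ 0.006 -0.014 -0.287] target [0.5811 0.1519 0.1128]
P1
d cm [ 5.21 10.26 -8.56] rot [ 0.006 -0.014 -0.287] target [0.6187 0.147  0.0448]
```

Request:
{"op": "arm_command", "data": {"moves": [{"x": 0.5, "y": 4, "z": 0, "rx": 0.006, "ry": -0.014, "rz": -0.287, "grip": 2}, {"x": 1.0, "y": 8, "z": -1, "rx": 0.006, "ry": -0.014, "rz": -0.287, "grip": 2}, {"x": 1.4, "y": 10.7, "z": -1.8, "rx": 0.006, "ry": -0.014, "rz": -0.287, "grip": 2}, {"x": 1.4, "y": 10.7, "z": -1.8, "rx": 0.006, "ry": -0.014, "rz": -0.287, "grip": 2}, {"x": 2.7, "y": 10.55, "z": -4, "rx": 0.006, "ry": -0.014, "rz": -0.287, "grip": 2}, {"x": 3.9, "y": 10.4, "z": -6.3, "rx": 0.006, "ry": -0.014, "rz": -0.287, "grip": 2}, {"x": 5.2, "y": 10.25, "z": -8.5, "rx": 0.006, "ry": -0.014, "rz": -0.287, "grip": 2}, {"x": 5.2, "y": 10.25, "z": -8.5, "rx": 0.006, "ry": -0.014, "rz": -0.287, "grip": 2}]}}

```text
clock: 12.5
position: [0.617, 0.1466, 0.042]
tcp_rot: [-0.64, 0.728, -0.184, 0.161]
force: [-1.3, -0.4, -0.4]
gripper_width: 0.0293
```

```bash
cat >> h.py <<'E'
def sil(cam,x,y,zb,h=.028,r=.015):
    th=np.linspace(0,2*np.pi,40);P=np.array([[x+r*np.cos(k),y+r*np.sin(k),z] for z in(zb,zb+h) for k in th])
    return cv2.convexHull(proj(cam,P).astype(np.float32))
E
python3 - <<'E'
from h import *
b=save("scene","scene5");s=read_state();print(s["clock"],s["gripper_width"],s["force"],s["position"])
T=tipnow();u=np.array([-.992,.127]);c=T[:2]+u*.0041;zb=T[2]-.0171
print("tip",T,"choc pred",c,"base",zb)
h=sil("scene",*c,zb);print("pred bbox",h[:,0].min(0),h[:,0].max(0))
x0,y0=h[:,0].min(0).astype(int)-6;x1,y1=h[:,0].max(0).astype(int)+7
for k in range(y0,y1): print(k,' '.join("%3d/%3d"%(b[k,i,1],b[k,i,2]) for i in range(x0,x1)))
for r in cut_out("choc_ivory_c","scene")[:4]:print(r["confidence"],r["bbox"])
go(caseP(CASE,[.042,-.038,.026])[0],-1.699,-.5)
E
```

```text
12.55 0.029311987081579755 [-0.41376196  0.07990244 -1.33246593] [0.61765312 0.14671206 0.04392299]
tip [0.60301317 0.1486438  0.07117992] choc pred [0.59894597 0.1491645 ] base 0.054079918337256436
pred bbox [362.68887 169.50095] [377.47217 187.33284]
163 110/113 111/112 110/111 110/112 111/114 115/118 114/118 116/120 110/113  42/ 35  25/ 13  26/ 14  26/ 15  26/ 13  26/ 14  27/ 17  26/ 16  25/ 15  24/ 13  40/ 35  88/ 89 117/123 125/129 147/149 144/147 144/146 144/146 143/145
164 110/113 110/112 111/112 111/113 110/113 106/109 115/118 116/120 110/113  65/ 60  33/ 22  31/ 20  24/ 13  28/ 17  27/ 15  28/ 18  28/ 18  27/ 16  25/ 14  38/ 33  84/ 85 119/123 119/123 137/139 147/148 145/147 145/147 145/147
165 111/114 111/113 111/112 110/113 110/113 113/115 123/126 114/117 115/118 117/116 138/123  83/ 72  30/ 19  27/ 15  26/ 14  26/ 16  26/ 16  26/ 16  27/ 16  32/ 23  73/ 72 119/124 119/123 135/138 147/149 146/148 145/148 144/146
166 112/116 111/114 110/112 111/113 110/113 111/114 115/118 115/118 116/119 112/114  88/ 76  65/ 56  26/ 15  25/ 15  26/ 15  26/ 15  28/ 18  27/ 17  27/ 16  29/ 19
[... 5636 characters left out ...]
  86/ 39  98/ 46  98/ 47  90/ 42  38/ 20  26/ 15  27/ 15  28/ 17  27/ 17  26/ 17  26/ 16  47/ 23  88/ 40  86/ 40  83/ 37  62/ 29
192  27/ 15  27/ 15  27/ 15  27/ 15  27/ 15  28/ 17  27/ 16  27/ 15  26/ 15  25/ 15  25/ 15  31/ 16  46/ 23  64/ 31  89/ 42  94/ 44  39/ 20  25/ 15  27/ 16  30/ 18  26/ 16  26/ 15  24/ 16  44/ 21  89/ 39  82/ 38  57/ 26  30/ 16
193  27/ 15  26/ 15  27/ 14  26/ 15  27/ 16  27/ 16  27/ 16  28/ 17  26/ 14  27/ 14  25/ 13  26/ 15  24/ 13  31/ 18  46/ 21  56/ 27  28/ 16  27/ 17  27/ 16  28/ 17  25/ 16  25/ 16  30/ 17  57/ 28  86/ 38  80/ 36  50/ 25  25/ 15
0.45 [363.1, 181.5, 370.7, 188.8]
d cm [ 0.04  0.02 -0.07] rot [ 0.    -0.001  0.001] target [0.6187 0.147  0.0448]
```

The visible left half of the held chocolate fits the prediction to about 0.3 px (the rest is behind the lid frame). Before lowering, I cross-check the case pose with the scene camera.

```bash
python3 - <<'E'
from h import *
from scipy.optimize import minimize
from scipy.ndimage import map_coordinates
I={"top":np.load("top2.npy").astype(float),"scene":np.load("scene2.npy").astype(float)}
G={k:v[:,:,0]-v[:,:,2] for k,v in I.items()}
def pts(off,cam):
    t=np.linspace(-.055,.055,60);tx=np.linspace(-.055,.035 if cam=="top" else -.005,40);L=[]
    for d in(-.019,.019):
        if cam=="top" or d<0:L+=[[d+off,y,0] for y in t]
        L+=[[x,d+off,0] for x in tx]
    return np.array(L)
smp=lambda c,p,P:map_coordinates(G[c],proj(c,caseP(p,P))[:,::-1].T,order=1)
f=lambda p,c:-(smp(c,p,pts(0,c))-.5*smp(c,p,pts(.0045,c))-.5*smp(c,p,pts(-.0045,c))).mean()
s0=np.array([.5672,.192,-.128])
def fit(g):
    return min((minimize(g,s0+d,method="Nelder-Mead",options=dict(initial_simplex=s0+d+np.array([[0,0,0],[.002,0,0],[0,.002,0],[0,0,.02]]))) for d in np.array([[i,j,0] for i in(-.003,0,.003) for j in(-.003,0,.003)])),key=lambda r:r.fun)
for n,g in dict(top=lambda p:f(p,"top"),scene=lambda p:f(p,"scene"),both=lambda p:f(p,"top")+f(p,"scene")).items():
    r=fit(g);print(n,r.x.round(4),round(r.fun,2),"start",round(g(s0),2), "pockets",[caseP(r.x,q)[0][:2].round(4).tolist() for q in([.038,-.038,0],[0,.038,0],[-.038,0,0])])
E
```

```text
top [ 0.5672  0.1924 -0.1295] -21.49 start -21.24 pockets [[0.6, 0.1498], [0.5721, 0.2301], [0.5295, 0.1973]]Traceback (most recent call last):
  File "<stdin>", line 18, in <module>
  File "<stdin>", line 16, in fit
  File "<stdin>", line 16, in <genexpr>
    res = _minimize_neldermead(fun, x0, args, callback, bounds=bounds,
                               **options)
    fxr = func(xr)
    fx = function(np.copy(x), *(wrapper_args + args))
  File "<stdin>", line 17, in <lambda>
  File "<stdin>", line 13, in <lambda>
  File "<stdin>", line 12, in <lambda>
  File "h.py", line 10, in proj
    c=camera_info(cam);T=np.linalg.inv(np.array(c["T"],float))
ValueError: time passes only in moves, steps and waits
```

```bash
sed -i 's/^from station import \*/from station import *\nimport functools\ncamera_info=functools.lru_cache(camera_info)/' h.py; cat > fitcase.py <<'E'
from h import *
from scipy.optimize import minimize
from scipy.ndimage import map_coordinates
I={"top":np.load("top2.npy").astype(float),"scene":cv2.imread("pics/scene1.png")[:,:,::-1].astype(float)}
G={k:v[:,:,0]-v[:,:,2] for k,v in I.items()}
def pts(off,cam):
    t=np.linspace(-.055,.055,60);tx=np.linspace(-.055,.035 if cam=="top" else -.005,40);L=[]
    for d in(-.019,.019):
        if cam=="top" or d<0:L+=[[d+off,y,0] for y in t]
        L+=[[x,d+off,0] for x in tx]
    return np.array(L)
smp=lambda c,p,P:map_coordinates(G[c],proj(c,caseP(p,P))[:,::-1].T,order=1)
f=lambda p,c:-(smp(c,p,pts(0,c))-.5*smp(c,p,pts(.0045,c))-.5*smp(c,p,pts(-.0045,c))).mean()
s0=np.array([.5672,.192,-.128])
def fit(g):
    return min((minimize(g,s0+d,method="Nelder-Mead",options=dict(initial_simplex=s0+d+np.array([[0,0,0],[.002,0,0],[0,.002,0],[0,0,.02]]))) for d in np.array([[i,j,0] for i in(-.003,0,.003) for j in(-.003,0,.003)])),key=lambda r:r.fun)
for n,g in dict(scene=lambda p:f(p,"scene"),both=lambda p:f(p,"top")+f(p,"scene")).items():
    r=fit(g);print(n,r.x.round(4),round(r.fun,2),"start",round(g(s0),2), "pockets",[caseP(r.x,q)[0][:2].round(4).tolist() for q in([.038,-.038,0],[0,.038,0],[-.038,0,0])])
E
python3 fitcase.py
```

```text
scene [ 0.5666  0.1922 -0.1201] -28.99 start -28.52 pockets [[0.5998, 0.1499], [0.5712, 0.2299], [0.5289, 0.1968]]
both [ 0.5669  0.1921 -0.1266] -50.05 start -49.77 pockets [[0.5998, 0.1496], [0.5717, 0.2298], [0.5293, 0.1969]]
```

Request:
{"op": "arm_command", "data": {"moves": [{"x": 0.08, "y": 0.04, "z": -0.6, "rx": 0, "ry": 0, "rz": 0, "grip": 2}, {"x": 0.08, "y": 0.04, "z": -1.1, "rx": 0, "ry": 0, "rz": 0, "grip": 2}, {"x": 0.08, "y": 0.04, "z": -1.5, "rx": 0, "ry": 0, "rz": 0, "grip": 2}, {"x": 0.08, "y": 0.04, "z": -1.9, "rx": 0, "ry": 0, "rz": 0, "grip": 2}, {"x": 0.08, "y": 0.04, "z": -1.9, "rx": 0, "ry": 0, "rz": 0, "grip": 2}]}}

```text
clock: 13.1
position: [0.6186, 0.1472, 0.0258]
tcp_rot: [-0.64, 0.728, -0.185, 0.162]
force: [-0.6, 0.7, -1.0]
gripper_width: 0.0295
```

```bash
python3 - <<'E'
from h import *
s=read_state();print(s["clock"],s["gripper_width"],s["force"],tipnow())
E
```

```text
13.1 0.029506798172446388 [-0.60340262  0.74389932 -0.97146794] [0.60392955 0.14912452 0.05299584]
```

Request:
{"op": "arm_command", "data": {"moves": [{"x": 0, "y": 0, "z": -0.2, "rx": 0, "ry": 0, "rz": 0, "grip": 2}, {"x": 0, "y": 0, "z": -0.2, "rx": 0, "ry": 0, "rz": 0, "grip": 4.2}, {"x": 0, "y": 0, "z": -0.2, "rx": 0, "ry": 0, "rz": 0, "grip": 4.2}, {"x": 0, "y": 0, "z": -0.2, "rx": 0, "ry": 0, "rz": 0, "grip": 4.2}, {"x": -0.7, "y": 0.1, "z": 1.2, "rx": 0, "ry": 0, "rz": 0, "grip": 4.2}, {"x": -2.5, "y": 0.3, "z": 4.5, "rx": 0, "ry": 0, "rz": 0, "grip": 4.2}, {"x": -4.5, "y": 0.3, "z": 8.5, "rx": 0, "ry": 0, "rz": 0, "grip": 4.2}, {"x": -5, "y": -4, "z": 11, "rx": 0, "ry": 0, "rz": 0, "grip": 5}]}}

```text
clock: 13.9
position: [0.5684, 0.1107, 0.1388]
tcp_rot: [-0.642, 0.725, -0.186, 0.164]
force: [0.8, 0.1, -0.3]
gripper_width: 0.0469
```

```bash
python3 - <<'E'
from h import *
s=read_state();print(s["clock"],s["gripper_width"],s["force"],tipnow(),s["joints"].round(2))
b=save("scene","scene6")
# green: pot at (.445,-.071)
g=np.array([.491,-.0965]);w=np.array([.445,-.071]);d=np.arctan2(*(w-g)[::-1]);print("pot dir",d)
print("to green via untilt; jaw -2.05 lean(tilt -.3) => dir",-2.05-np.pi/2)
go([.491,-.0965,.12],d+np.pi/2-2*np.pi+0,-.3)
E
```

```text
13.9 0.04690379169309585 [ 0.78484769  0.05314533 -0.31336688] [0.55358384 0.1124661  0.16601254] [ 0.04 -0.19  2.14 -0.12  0.7   1.8 ]
pot dir 2.6354175099692028
to green via untilt; jaw -2.05 lean(tilt -.3) => dir -3.6207963267948964
d cm [ -7.22 -20.51  -5.32] rot [ 0.067  0.199 -0.377] target [ 0.499  -0.1009  0.0904]
```

Request:
{"op": "arm_command", "data": {"moves": [{"x": -7.1, "y": -20.5, "z": -3, "rx": 0.067, "ry": 0.199, "rz": -0.377, "grip": 5}, {"x": -7.1, "y": -20.5, "z": -3, "rx": 0.067, "ry": 0.199, "rz": -0.377, "grip": 5}, {"x": -7.1, "y": -20.5, "z": -3, "rx": 0.067, "ry": 0.199, "rz": -0.377, "grip": 5}, {"x": -7.1, "y": -20.5, "z": -3, "rx": 0.067, "ry": 0.199, "rz": -0.377, "grip": 5}, {"x": -7.1, "y": -20.5, "z": -3, "rx": 0.067, "ry": 0.199, "rz": -0.377, "grip": 5}, {"x": -7.1, "y": -20.5, "z": -5, "rx": 0.067, "ry": 0.199, "rz": -0.377, "grip": 5}, {"x": -7.1, "y": -20.5, "z": -9, "rx": 0.067, "ry": 0.199, "rz": -0.377, "grip": 5}, {"x": -7.1, "y": -20.5, "z": -9, "rx": 0.067, "ry": 0.199, "rz": -0.377, "grip": 5}]}}

```text
clock: 14.75
position: [0.4958, -0.0995, 0.0484]
tcp_rot: [-0.502, 0.853, -0.124, 0.073]
force: [-0.4, 0.3, -1.4]
gripper_width: 0.05
```

```bash
python3 - <<'E'
from h import *
s=read_state();print(s["clock"],tipnow(),s["joints"].round(2))
go([.4923,-.0972,.018],-2.077,-.3)
# ivory check in top
a=save("top","top3")
for q in("choc_ivory_c","lid","lid_knob"):
  for r in cut_out(q,"top")[:4]:print(q,r["confidence"],r["bbox"])
E
```

```text
14.75 [ 0.48810088 -0.09520403  0.07812486] [-0.4  -0.13  2.22 -0.04  0.76  1.7 ]
d cm [ 0.45 -0.21 -6.  ] rot [-0.005 -0.01   0.001] target [ 0.5003 -0.1016 -0.0116]
choc_ivory_c 0.48 [248.2, 181.6, 261.7, 193.5]
choc_ivory_c 0.24 [202.7, 157.8, 268.8, 184.2]
lid 0.79 [203.2, 156.0, 268.7, 183.2]
lid 0.5 [231.8, 190.6, 242.2, 204.7]
lid_knob 0.62 [205.8, 156.7, 266.8, 181.4]
lid_knob 0.24 [434.0, 240.7, 450.5, 254.0]
```

Request:
{"op": "arm_command", "data": {"moves": [{"x": 0.45, "y": -0.2, "z": -2, "rx": 0, "ry": 0, "rz": 0, "grip": 5}, {"x": 0.45, "y": -0.2, "z": -4, "rx": 0, "ry": 0, "rz": 0, "grip": 5}, {"x": 0.45, "y": -0.2, "z": -5.95, "rx": 0, "ry": 0, "rz": 0, "grip": 5}, {"x": 0.45, "y": -0.2, "z": -5.95, "rx": 0, "ry": 0, "rz": 0, "grip": 5}, {"x": 0.45, "y": -0.2, "z": -5.95, "rx": 0, "ry": 0, "rz": 0, "grip": 2}, {"x": 0.45, "y": -0.2, "z": -5.95, "rx": 0, "ry": 0, "rz": 0, "grip": 2}, {"x": 0.45, "y": -0.2, "z": -5.95, "rx": 0, "ry": 0, "rz": 0, "grip": 2}, {"x": 0.45, "y": -0.2, "z": -5.95, "rx": 0, "ry": 0, "rz": 0, "grip": 2}], "squeeze": 8}}

```text
clock: 15.75
position: [0.5075, -0.1037, -0.0022]
tcp_rot: [-0.502, 0.851, -0.131, 0.078]
force: [0.1, 0.9, 4.1]
gripper_width: 0.0277
```

```bash
python3 - <<'E'
from h import *
s=read_state();print(s["clock"],s["gripper_width"],s["force"],tipnow())
go([.5716,.2299,.07],-1.699,-.3)
a=cv2.imread("pics/top3.png")
cv2.imwrite("pics/c10.png",cv2.resize(a[150:240,195:275],(640,720-120),interpolation=cv2.INTER_CUBIC))
# ivory disc in pocket: brightness profile near predicted top
im=a[:,:,::-1].astype(int);print(proj("top",[[.5998,.1496,.044]]),"ivory bbox centre",[255,187.5])
E
```

```text
15.75 0.027666803331524045 [0.05046988 0.9069752  4.13295128] [ 0.49926993 -0.09920647  0.02733739]
d cm [ 7.32 33.24  4.26] rot [0.001 0.006 0.377] target [0.5807 0.2287 0.0404]
[[253.62846789 184.92773262]] ivory bbox centre [255, 187.5]
```

```bash
python3 - <<'E'
from h import *
s=read_state();print(s["joints"].round(3),s["joint_torque"].round(1))
b=save("scene","scene7")
for r in cut_out("choc_green_c","scene")[:4]:print(r["confidence"],r["bbox"])
for z in(.002,.006,.011):
  h=sil("scene",.491,-.0965,z);print("pred bbox",z,h[:,0].min(0),h[:,0].max(0))
R,G,B=[b[:,:,i].astype(int) for i in range(3)]
m=((G>1.1*R)&(G>30))[205:260,235:285]
for k,row in enumerate(m):print(205+k,''.join('#' if v else '.' for v in row))
w=cut_out("pot_white_c","scene");print([ (r["confidence"],r["bbox"]) for r in w[:2]])
E
```

```text
[-4.020e-01  2.000e-03  2.219e+00 -5.200e-02  6.160e-01  1.712e+00] [ -0.3 -23.2 -23.3  -0.1  -0.6   0. ]
0.67 [257.4, 226.8, 271.8, 245.0]
0.53 [288.5, 237.4, 302.3, 261.2]
pred bbox 0.002 [251.18246 224.77759] [267.44025 245.34616]
pred bbox 0.006 [251.0119  223.16222] [267.31992 243.77098]
pred bbox 0.011 [250.79733 221.12982] [267.1686  241.78896]
205 ..................................................
206 ..................................................
207 ..................................................
208 ..................................................
209 ..................................................
210 ..................................................
211 ..................................................
212 ..................................................
213 ..................................................
214 ..................................................
215 ..................................................
216 ..................................................
217 ..................................................
218 ...........................
[... 1616 characters left out ...]
..
248 ..................................................
249 ..................................................
250 ..................................................
251 ..................................................
252 ..................................................
253 ..................................................
254 ..................................................
255 ..................................................
256 ..................................................
257 ..................................................
258 ..................................................
259 ..................................................
[(0.4, [240.9, 209.8, 260.0, 232.6])]
```

The fingers stopped 9 mm too high and 7 mm off in x at width 27.7, so this is not a good grip (the mask shows the green still upright on the mat). I open and see where the arm settles.

Request:
{"op": "arm_command", "data": {"moves": [{"x": 0, "y": 0, "z": 0, "rx": 0, "ry": 0, "rz": 0, "grip": 5}, {"x": 0, "y": 0, "z": 0, "rx": 0, "ry": 0, "rz": 0, "grip": 5}, {"x": 0, "y": 0, "z": 0, "rx": 0, "ry": 0, "rz": 0, "grip": 5}, {"x": 0, "y": 0, "z": 2, "rx": 0, "ry": 0, "rz": 0, "grip": 5}, {"x": 0, "y": 0, "z": 4, "rx": 0, "ry": 0, "rz": 0, "grip": 5}, {"x": 0, "y": 0, "z": 4, "rx": 0, "ry": 0, "rz": 0, "grip": 5}]}}

```text
clock: 16.5
position: [0.5095, -0.1045, 0.0402]
tcp_rot: [-0.502, 0.851, -0.133, 0.079]
force: [-0.2, -0.7, -0.1]
gripper_width: 0.05
```

```bash
python3 - <<'E'
from h import *
s=read_state();print(s["clock"],s["gripper_width"],s["force"],tipnow(),s["joints"].round(3))
b=save("scene","scene8")
R,G,B=[b[:,:,i].astype(int) for i in range(3)]
m=((G>1.1*R)&(G>30))[223:248,245:285]
for k,row in enumerate(m):print(223+k,''.join('#' if v else '.' for v in row))
b0=np.load("scene2.npy").astype(int)
m=((b0[:,:,1]>1.1*b0[:,:,0])&(b0[:,:,1]>30))[223:248,245:285]
for k,row in enumerate(m):print(223+k,''.join('#' if v else '.' for v in row))
c=np.zeros((600,800,3),np.uint8)
c[:,:400]=cv2.resize(cv2.imread("pics/scene7.png")[180:270,220:280],(400,600),interpolation=cv2.INTER_CUBIC)
c[:,400:]=cv2.resize(cv2.imread("pics/scene8.png")[180:270,220:280],(400,600),interpolation=cv2.INTER_CUBIC)
cv2.imwrite("pics/c11.png",c)
E
```

```text
16.5 0.04996638245884942 [-0.20748084 -0.71812818 -0.08831232] [ 0.50114025 -0.09995985  0.06971329] [-0.402 -0.086  2.206 -0.046  0.712  1.704]
223 ........................................
224 ........................................
225 .............##.........................
226 ...........#########....................
227 ..........###...#####...................
228 ........#####...######..................
229 ........#####....#####..................
230 ........######....####..................
231 ........########.#####..................
232 ........##############..................
233 ........##############..................
234 ........###############.................
235 ........###############.................
236 .........##############.................
237 .........##############.................
238 .........##############.................
239 .........##############.................
240 .........##############.................
241 .........#############..................
242 ..........############..................
243 ...........#########....................
244 ......
[... 594 characters left out ...]
#######..................
233 ........##############..................
234 ........##############..................
235 ........##############..................
236 ........##############..................
237 ........##############..................
238 ........##############..................
239 ........##############..................
240 .........#############..................
241 .........#############..................
242 .........############...................
243 ..........##########....................
244 ............#####.......................
245 ........................................
246 ........................................
247 ........................................
```

View pics/c11.png

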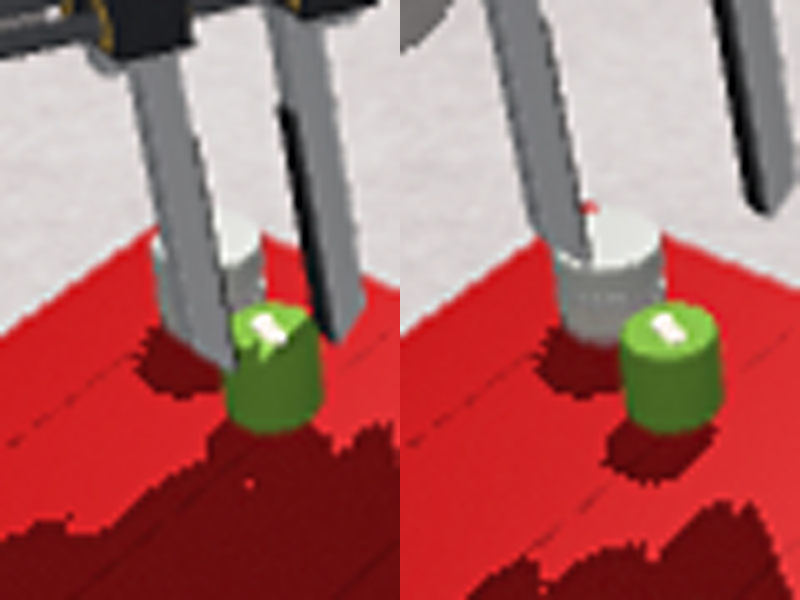

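The fingers gripped only the pot-side edge of the green chocolate; it is still upright and unmoved. I compare the predicted fingertip pixels with the ones seen here.

```bash
python3 - <<'E'
from h import *
for pos,q,w,off in (([.5075,-.1037,-.0022],[-.502,.851,-.131,.078],.0277,0),([.5095,-.1045,.0402],[-.502,.851,-.133,.079],.05,400)):
    M=Rn.from_quat(q).as_matrix()
    for L in(.031,):
        P=[np.array(pos)-M[:,2]*L+M[:,0]*(k*(w/2+t))+M[:,1]*v for k in(-1,1) for t in(0,.0125) for v in(-.008,.008)]
        print(((proj("scene",P)-[220,180])*6.667+[off,0]).round(0).tolist())
E
```

```text
[[328.0, 347.0], [312.0, 331.0], [368.0, 336.0], [351.0, 320.0], [237.0, 372.0], [222.0, 355.0], [195.0, 384.0], [181.0, 367.0]]
[[760.0, 222.0], [742.0, 208.0], [801.0, 211.0], [783.0, 198.0], [590.0, 266.0], [575.0, 251.0], [546.0, 277.0], [532.0, 262.0]]
```

The model matches the fingertips; the arm simply cannot bend further here (elbow stops near 2.22 rad), because the tilt leans toward the base. I use a smaller tilt (0.15) for the green one, still enough to clear the lid in the middle row.

```bash
python3 - <<'E'
from h import *
go([.4926,-.0963,.06],-2.077,-.15)
E
```

```text
d cm [-1.17  0.55 -0.92] rot [ 0.076  0.139 -0.001] target [ 0.4967 -0.0985  0.0293]
```

Request:
{"op": "arm_command", "data": {"moves": [{"x": -1.2, "y": 0.55, "z": -0.5, "rx": 0.076, "ry": 0.139, "rz": 0, "grip": 5}, {"x": -1.2, "y": 0.55, "z": -0.9, "rx": 0.076, "ry": 0.139, "rz": 0, "grip": 5}, {"x": -1.2, "y": 0.55, "z": -0.9, "rx": 0.076, "ry": 0.139, "rz": 0, "grip": 5}, {"x": -1.2, "y": 0.55, "z": -0.9, "rx": 0.076, "ry": 0.139, "rz": 0, "grip": 5}, {"x": -1.2, "y": 0.55, "z": -2.5, "rx": 0.076, "ry": 0.139, "rz": 0, "grip": 5}, {"x": -1.2, "y": 0.55, "z": -4, "rx": 0.076, "ry": 0.139, "rz": 0, "grip": 5}, {"x": -1.2, "y": 0.55, "z": -5, "rx": 0.076, "ry": 0.139, "rz": 0, "grip": 5}, {"x": -1.2, "y": 0.55, "z": -5, "rx": 0.076, "ry": 0.139, "rz": 0, "grip": 5}]}}

```text
clock: 17.35
position: [0.4945, -0.0977, -0.0133]
tcp_rot: [-0.507, 0.859, -0.063, 0.037]
force: [-0.7, 0.2, -0.6]
gripper_width: 0.0496
```

```bash
python3 - <<'E'
from h import *
s=read_state();print(s["force"],tipnow(),s["joints"].round(3))
go([.4926,-.0963,.019],-2.077,-.15)
E
```

```text
[-0.69883553  0.18982216 -0.60678073] [ 0.4905488  -0.09549833  0.01740856] [-0.412  0.078  2.14  -0.019  0.778  1.677]
d cm [ 0.21 -0.09  0.16] rot [-0.002 -0.003 -0.001] target [ 0.4967 -0.0985 -0.0117]
```

Reached within 2 mm this time. I correct slightly and close.

Request:
{"op": "arm_command", "data": {"moves": [{"x": 0.2, "y": -0.1, "z": 0.15, "rx": 0, "ry": 0, "rz": 0, "grip": 5}, {"x": 0.2, "y": -0.1, "z": 0.15, "rx": 0, "ry": 0, "rz": 0, "grip": 2}, {"x": 0.2, "y": -0.1, "z": 0.15, "rx": 0, "ry": 0, "rz": 0, "grip": 2}, {"x": 0.2, "y": -0.1, "z": 0.15, "rx": 0, "ry": 0, "rz": 0, "grip": 2}, {"x": 0.2, "y": -0.1, "z": 0.15, "rx": 0, "ry": 0, "rz": 0, "grip": 2}], "squeeze": 8}}

```text
clock: 17.85
position: [0.497, -0.0989, -0.0112]
tcp_rot: [-0.507, 0.859, -0.064, 0.038]
force: [-0.4, -1.0, 2.5]
gripper_width: 0.0292
```

```bash
python3 - <<'E'
from h import *
s=read_state();print(s["clock"],s["gripper_width"],s["force"],tipnow(),s["joints"].round(3))
go([.5716,.2299,.10],-1.699,-.15)
E
```

```text
17.85 0.029204140280472444 [-0.40987484 -1.01859073  2.47715624] [ 0.49299301 -0.09671381  0.01947665] [-0.412  0.079  2.134 -0.019  0.782  1.677]
d cm [ 7.92 32.82  8.05] rot [-0.001 -0.002  0.377] target [0.5762 0.2293 0.0693]
```

Request:
{"op": "arm_command", "data": {"moves": [{"x": 0, "y": 0, "z": 4, "rx": 0, "ry": 0, "rz": 0, "grip": 2}, {"x": 0, "y": 0, "z": 8, "rx": 0, "ry": 0, "rz": 0, "grip": 2}, {"x": 1, "y": 4, "z": 11, "rx": 0, "ry": 0, "rz": 0.1, "grip": 2}, {"x": 2, "y": 9, "z": 12, "rx": 0, "ry": 0, "rz": 0.2, "grip": 2}, {"x": 3, "y": 14, "z": 12, "rx": 0, "ry": 0, "rz": 0.3, "grip": 2}, {"x": 4, "y": 19, "z": 12, "rx": 0, "ry": 0, "rz": 0.377, "grip": 2}, {"x": 4, "y": 24, "z": 12, "rx": 0, "ry": 0, "rz": 0.377, "grip": 2}, {"x": 4, "y": 28, "z": 12, "rx": 0, "ry": 0, "rz": 0.377, "grip": 2}]}}

```text
clock: 18.65
position: [0.5368, 0.1833, 0.1089]
tcp_rot: [-0.659, 0.749, -0.055, 0.049]
force: [0.8, -1.3, -0.7]
gripper_width: 0.0294
```

```bash
python3 - <<'E'
from h import *
s=read_state();print(s["clock"],s["gripper_width"],tipnow(),s["joints"].round(3))
go([.5722,.2299,.07],-1.699,-.15)
E
```

```text
18.65 0.029369256256638988 [0.53227876 0.18389039 0.13959083] [ 0.152  0.027  1.928 -0.047  1.044  1.871]
d cm [ 4.    4.6  -6.96] rot [-0.001 -0.002 -0.   ] target [0.5768 0.2293 0.0393]
```

Request:
{"op": "arm_command", "data": {"moves": [{"x": 0.5, "y": 4.6, "z": 0, "rx": 0, "ry": 0, "rz": 0, "grip": 2}, {"x": 1.5, "y": 4.6, "z": -1, "rx": 0, "ry": 0, "rz": 0, "grip": 2}, {"x": 3, "y": 4.6, "z": -3, "rx": 0, "ry": 0, "rz": 0, "grip": 2}, {"x": 4, "y": 4.6, "z": -5, "rx": 0, "ry": 0, "rz": 0, "grip": 2}, {"x": 4, "y": 4.6, "z": -7, "rx": 0, "ry": 0, "rz": 0, "grip": 2}, {"x": 4, "y": 4.6, "z": -7, "rx": 0, "ry": 0, "rz": 0, "grip": 2}, {"x": 4, "y": 4.6, "z": -7, "rx": 0, "ry": 0, "rz": 0, "grip": 2}]}}

```text
clock: 19.35
position: [0.5765, 0.2293, 0.0388]
tcp_rot: [-0.659, 0.749, -0.055, 0.049]
force: [-0.1, 0.1, 0.7]
gripper_width: 0.0293
```

```bash
python3 - <<'E'
from h import *
b=save("scene","scene9");s=read_state();print(s["clock"],s["gripper_width"],s["force"])
T=tipnow();u=np.array([-.992,.127]);c=T[:2]+u*.0008;zb=T[2]-.0172
print("tip",T,"choc",c,"err to pocket mm",(np.array([.5716,.2299])-c)*1000)
h=sil("scene",*c,zb);print(h[:,0].min(0),h[:,0].max(0))
x0,y0=h[:,0].min(0).astype(int)-5;x1,y1=h[:,0].max(0).astype(int)+6
P=np.zeros(b.shape[:2],np.uint8);cv2.fillPoly(P,[np.round(h).astype(np.int32)],1)
bb=b.astype(int);m=(bb[:,:,1]>1.1*bb[:,:,0])&(bb[:,:,1]>20)
for k in range(y0,y1+12):print(k,''.join(('#' if m[k,i] else '.') if not P[k,i] else ('@' if m[k,i] else 'o') for i in range(x0,x1)))
E
```

```text
19.4 0.029050506981759906 [ 1.00341214  0.19335667 -0.43392499]
tip [0.57271765 0.23002304 0.07055116] choc [0.57192405 0.23012464] err to pocket mm [-0.32405332 -0.22463643]
[369.60703 153.47156] [383.40067 169.78828]
148 .........................
149 .........................
150 .........................
151 .........................
152 .........................
153 ............oo...........
154 ........oooooooooo.......
155 .......oooooo@oooooo.....
156 .......ooooooooooooo.....
157 .......ooooooooooooo.....
158 .......ooooooooooooo.....
159 .......ooooooooooooo.....
160 .......oooooo@oooooo.....
161 ......ooooooo@oooooo.....
162 ......ooooooo@ooooo......
163 ......ooooooo@ooooo......
164 ......ooooooo@ooooo......
165 ......oooooooo@oooo......
166 ......ooooooo@ooooo......
167 ......ooooooo@ooooo......
168 ......ooooooo@ooooo......
169 ........oooooooooo.......
170 ...........ooooo.........
171 .........................
172 .........................
173 .........................
174 #####....................
175 ...###...................
176 ....##...................
177 ##..##...................
178 ######...................
179 .#####...................
180 ...#.....................
181 .........................
182 .........................
183 .........................
184 .........................
185 .........................
186 .........................
```

Request:
{"op": "arm_command", "data": {"moves": [{"x": 0, "y": 0, "z": -0.6, "rx": 0, "ry": 0, "rz": 0, "grip": 2}, {"x": 0, "y": 0, "z": -1.1, "rx": 0, "ry": 0, "rz": 0, "grip": 2}, {"x": 0, "y": 0, "z": -1.6, "rx": 0, "ry": 0, "rz": 0, "grip": 2}, {"x": 0, "y": 0, "z": -2.0, "rx": 0, "ry": 0, "rz": 0, "grip": 2}, {"x": 0, "y": 0, "z": -2.0, "rx": 0, "ry": 0, "rz": 0, "grip": 2}]}}

```text
clock: 19.9
position: [0.5766, 0.2293, 0.0189]
tcp_rot: [-0.659, 0.749, -0.055, 0.049]
force: [-0.1, -0.3, -0.4]
gripper_width: 0.0292
```

```bash
python3 - <<'E'
from h import *
s=read_state();print(s["clock"],s["gripper_width"],s["force"],tipnow())
E
```

```text
19.9 0.02921968702452333 [-0.11695947 -0.33896923 -0.43437537] [0.57205797 0.22986991 0.0495962 ]
```

Free of contact, with the chocolate in the pocket mouth. I release and retreat along the tool axis, away from the lid.

Request:
{"op": "arm_command", "data": {"moves": [{"x": 0, "y": 0, "z": 0, "rx": 0, "ry": 0, "rz": 0, "grip": 4.2}, {"x": 0, "y": 0, "z": 0, "rx": 0, "ry": 0, "rz": 0, "grip": 4.2}, {"x": 0, "y": 0, "z": 0, "rx": 0, "ry": 0, "rz": 0, "grip": 4.2}, {"x": -0.3, "y": 0, "z": 1.8, "rx": 0, "ry": 0, "rz": 0, "grip": 4.2}, {"x": -1.5, "y": 0, "z": 5.5, "rx": 0, "ry": 0, "rz": 0, "grip": 4.2}, {"x": -4, "y": 0, "z": 9.5, "rx": 0, "ry": 0, "rz": 0, "grip": 4.2}, {"x": -6, "y": -4, "z": 11, "rx": 0, "ry": 0, "rz": 0, "grip": 5}, {"x": -6, "y": -9, "z": 11, "rx": 0, "ry": 0, "rz": 0, "grip": 5}]}}

```text
clock: 20.7
position: [0.5171, 0.1403, 0.1327]
tcp_rot: [-0.66, 0.747, -0.057, 0.052]
force: [0.6, -1.6, 0.4]
gripper_width: 0.0499
```

```bash
python3 - <<'E'
from h import *
s=read_state();print(s["clock"],s["force"],tipnow(),s["joints"].round(2))
d=np.array([.5105,-.2835]);p=np.array([.455,-.2965]);print("dist",np.linalg.norm(d-p),"dir",np.arctan2(*(p-d)[::-1]))
go([.5105,-.2835,.10],np.arctan2(*(p-d)[::-1])-np.pi/2+np.pi,0)
go([.5105,-.2835,.10],np.arctan2(*(p-d)[::-1])-np.pi/2,0)
E
```

```text
20.7 [ 0.60909957 -1.64950561  0.38762055] [0.51236844 0.14079958 0.16329229] [ 0.07 -0.09  1.99 -0.03  1.08  1.78]
dist 0.057002192940271985 dir -2.9115065063975587
d cm [ -0.66 -42.38  -6.37] rot [-0.01   0.155  0.352] target [ 0.5105 -0.2835  0.069 ]
d cm [ -0.66 -42.38  -6.37] rot [ 0.218  0.014 -2.781] target [ 0.5105 -0.2835  0.069 ]
```

Request:
{"op": "arm_command", "data": {"moves": [{"x": -0.7, "y": -42.4, "z": -2, "rx": -0.01, "ry": 0.155, "rz": 0.352, "grip": 5}, {"x": -0.7, "y": -42.4, "z": -2, "rx": -0.01, "ry": 0.155, "rz": 0.352, "grip": 5}, {"x": -0.7, "y": -42.4, "z": -2, "rx": -0.01, "ry": 0.155, "rz": 0.352, "grip": 5}, {"x": -0.7, "y": -42.4, "z": -2, "rx": -0.01, "ry": 0.155, "rz": 0.352, "grip": 5}, {"x": -0.7, "y": -42.4, "z": -2, "rx": -0.01, "ry": 0.155, "rz": 0.352, "grip": 5}, {"x": -0.7, "y": -42.4, "z": -2, "rx": -0.01, "ry": 0.155, "rz": 0.352, "grip": 5}, {"x": -0.7, "y": -42.4, "z": -2, "rx": -0.01, "ry": 0.155, "rz": 0.352, "grip": 5}, {"x": -0.7, "y": -42.4, "z": -2, "rx": -0.01, "ry": 0.155, "rz": 0.352, "grip": 5}]}}

```text
clock: 21.5
position: [0.5105, -0.2488, 0.1145]
tcp_rot: [0.783, -0.622, 0.0, -0.0]
force: [0.6, 0.3, 0.5]
gripper_width: 0.0502
```

```bash
python3 - <<'E'
from h import *
s=read_state();print(s["clock"],tipnow(),s["joints"].round(2))
go([.5105,-.2835,.06],-1.341,0)
# check green/ivory in the case from top
a=save("top","top4")
from scipy import ndimage as nd
A=a.astype(int)
for n,m in dict(green=(A[:,:,1]>1.1*A[:,:,0])&(A[:,:,1]>1.1*A[:,:,2])&(A[:,:,1]>40)).items():
    k,l,st,ce=cv2.connectedComponentsWithStats(m.astype(np.uint8))
    for i in range(1,k):
        if st[i,4]>40 and ce[i][0]<280:print(n,st[i,4],ce[i].round(2),onz("top",ce[i],.044).round(4))
print("pocket pred px",proj("top",[[.5716,.2299,.044],[.5998,.1496,.044]]))
E
```

```text
21.5 [ 0.51052328 -0.24880319  0.14546263] [-0.65  0.11  1.82 -0.    1.21  0.69]
d cm [-0.   -3.47 -8.55] rot [0.001 0.001 0.   ] target [ 0.5105 -0.2835  0.029 ]
green 124 [218.94 197.07] [0.5707 0.2307 0.044 ]
green 120 [235.68 199.08] [0.566  0.1913 0.044 ]
green 123 [251.8  201.13] [0.5612 0.1533 0.044 ]
pocket pred px [[219.29475459 196.70841835]
 [253.62846789 184.92773262]]
```

Green is seated: its centroid lies within 1.2 mm of the pocket, in line and the same size as its neighbours. Next the dark one.

Request:
{"op": "arm_command", "data": {"moves": [{"x": 0, "y": -3.5, "z": -3, "rx": 0, "ry": 0, "rz": 0, "grip": 5}, {"x": 0, "y": -3.5, "z": -6, "rx": 0, "ry": 0, "rz": 0, "grip": 5}, {"x": 0, "y": -3.5, "z": -8.5, "rx": 0, "ry": 0, "rz": 0, "grip": 5}, {"x": 0, "y": -3.5, "z": -8.5, "rx": 0, "ry": 0, "rz": 0, "grip": 5}, {"x": 0, "y": -3.5, "z": -10.5, "rx": 0, "ry": 0, "rz": 0, "grip": 5}, {"x": 0, "y": -3.5, "z": -12.6, "rx": 0, "ry": 0, "rz": 0, "grip": 5}, {"x": 0, "y": -3.5, "z": -12.6, "rx": 0, "ry": 0, "rz": 0, "grip": 5}, {"x": 0, "y": -3.5, "z": -12.6, "rx": 0, "ry": 0, "rz": 0, "grip": 5}]}}

```text
clock: 22.35
position: [0.511, -0.2909, -0.01]
tcp_rot: [0.782, -0.623, 0.003, 0.002]
force: [0.4, 0.4, 0.8]
gripper_width: 0.0503
```

Request:
{"op": "arm_command", "data": {"moves": [{"x": 0, "y": 0, "z": 0, "rx": 0, "ry": 0, "rz": 0, "grip": 2}, {"x": 0, "y": 0, "z": 0, "rx": 0, "ry": 0, "rz": 0, "grip": 2}, {"x": 0, "y": 0, "z": 0, "rx": 0, "ry": 0, "rz": 0, "grip": 2}, {"x": 0, "y": 0, "z": 0, "rx": 0, "ry": 0, "rz": 0, "grip": 2}, {"x": 0, "y": 0, "z": 0, "rx": 0, "ry": 0, "rz": 0, "grip": 2}], "squeeze": 8}}

```text
clock: 22.85
position: [0.5117, -0.2913, -0.0089]
tcp_rot: [0.782, -0.623, 0.003, 0.002]
force: [-0.7, 1.5, 6.5]
gripper_width: 0.0291
```

```bash
python3 - <<'E'
from h import *
s=read_state();print(s["clock"],s["gripper_width"],s["force"],tipnow(),s["joints"].round(2))
go([.5292,.1969,.14],-1.697,0)
E
```

```text
22.85 0.029064048552726318 [-0.66105284  1.5147622   6.47103864] [ 0.5115639  -0.29111878  0.02213931] [-0.71  0.33  1.82 -0.    0.99  0.64]
d cm [ 1.75 48.82 11.79] rot [ 0.007  0.002 -0.351] target [0.5292 0.1969 0.109 ]
```

Request:
{"op": "arm_command", "data": {"moves": [{"x": 0, "y": 0, "z": 4, "rx": 0, "ry": 0, "rz": 0, "grip": 2}, {"x": 0, "y": 0, "z": 8, "rx": 0, "ry": 0, "rz": 0, "grip": 2}, {"x": 0, "y": 5, "z": 11, "rx": 0, "ry": 0, "rz": -0.1, "grip": 2}, {"x": 0, "y": 10, "z": 12, "rx": 0, "ry": 0, "rz": -0.2, "grip": 2}, {"x": 0, "y": 15, "z": 12, "rx": 0, "ry": 0, "rz": -0.351, "grip": 2}, {"x": 0, "y": 20, "z": 12, "rx": 0, "ry": 0, "rz": -0.351, "grip": 2}, {"x": 0, "y": 25, "z": 12, "rx": 0, "ry": 0, "rz": -0.351, "grip": 2}, {"x": 0, "y": 30, "z": 12, "rx": 0, "ry": 0, "rz": -0.351, "grip": 2}]}}

```text
clock: 23.65
position: [0.5111, -0.0008, 0.1111]
tcp_rot: [-0.661, 0.75, -0.003, -0.002]
force: [1.1, 0.6, -0.7]
gripper_width: 0.0294
```

```bash
python3 - <<'E'
from h import *
s=read_state();print(s["clock"],s["gripper_width"],s["force"],tipnow(),s["joints"].round(2))
go([.5285,.197,.10],-1.697,0)
E
```

```text
23.65 0.029376085545367636 [ 1.10478174  0.57428414 -0.68663927] [ 0.51108194 -0.00053921  0.14205307] [-0.22 -0.02  1.96 -0.01  1.19  1.48]
d cm [ 1.74 19.78 -4.21] rot [0.008 0.001 0.001] target [0.5285 0.197  0.069 ]
```

Request:
{"op": "arm_command", "data": {"moves": [{"x": 1.7, "y": 5, "z": 0, "rx": 0.008, "ry": 0, "rz": 0, "grip": 2}, {"x": 1.7, "y": 10, "z": 0, "rx": 0.008, "ry": 0, "rz": 0, "grip": 2}, {"x": 1.7, "y": 15, "z": 0, "rx": 0.008, "ry": 0, "rz": 0, "grip": 2}, {"x": 1.7, "y": 19.8, "z": 0, "rx": 0.008, "ry": 0, "rz": 0, "grip": 2}, {"x": 1.7, "y": 19.8, "z": -2, "rx": 0.008, "ry": 0, "rz": 0, "grip": 2}, {"x": 1.7, "y": 19.8, "z": -5, "rx": 0.008, "ry": 0, "rz": 0, "grip": 2}, {"x": 1.7, "y": 19.8, "z": -7, "rx": 0.008, "ry": 0, "rz": 0, "grip": 2}, {"x": 1.7, "y": 19.8, "z": -7, "rx": 0.008, "ry": 0, "rz": 0, "grip": 2}]}}

```text
clock: 24.45
position: [0.5249, 0.1968, 0.0375]
tcp_rot: [-0.661, 0.75, 0.002, -0.003]
force: [0.1, 0.0, -0.6]
gripper_width: 0.0289
```

```bash
python3 - <<'E'
from h import *
b=save("scene","scene10");s=read_state();print(s["clock"],s["gripper_width"],s["force"])
T=tipnow();zb=T[2]-.0201
go([.5285,.197,.07],-1.697,0)
c=T[:2]+np.array([.0007,0]);h=sil("scene",*c,zb);print("tip",T)
x0,y0=h[:,0].min(0).astype(int)-5;x1,y1=h[:,0].max(0).astype(int)+6
P=np.zeros(b.shape[:2],np.uint8);cv2.fillPoly(P,[np.round(h).astype(np.int32)],1)
bb=b.astype(int).max(2)
for k in range(y0,y1+2):print(k,' '.join(('%3d'%bb[k,i])+('*' if P[k,i] else ' ') for i in range(x0,x1)))
E
```

```text
24.5 0.02961493412836144 [-0.3318193  -0.15059321  0.32950958]
d cm [ 0.19  0.   -0.06] rot [ 0.    -0.003  0.001] target [0.5285 0.197  0.039 ]
tip [0.52670547 0.19700322 0.07055676]
149 220  217  176  108  113  113  114  114  114  114  110  129  202  188   12   22   25   26   28   64  117  114  149  219 
150 216  214  180  108  113  114  114  114  114  114  110  136  216  165   14   22   24   24   27   66  116  115  155  219 
151 215  214  181  108  113  114  114  113  115  116  110  137  219  156   14   23   25   23   26   66  115  114  153  218 
152 213  214  182  109  113  114  114  113  115  117  109  137  217  138   15   23   26   24   35   79  115  119  168  216 
153 216  209  153  110  113  114  114  113  111  111  109  137  216  132   16   22   24   23   36   81  114  120  173  215 
154 220  212  152  109  114  114  114  114  111  107  114  155  217   96   18   24   26   23   44   96  113  125  191  217 
155 216  209  153  110  113  114  114  114  113* 112* 116* 152* 186*  66*  20*  25*  25*  21   46   99  110  133  218  220 
156 215  208  153  111  113  114  114* 114* 116*
[... 1978 characters left out ...]
   55   39   55  104  120  119  122  121  121  120  119  120  140  155  128  112 
173  50   76  112  113  123  124  123  119  111   86   70  121  122  120  120  120  120  120  118  117  115  116  135  135 
174  62   66   74   71   56   72   93  125  123  118  113  120  120  120  120  120  119  119  119  121  150  191  193  194 
175 162  132  132  131  103   75   77   83  125  122  121  120  120  118  119  119  118  119  114  117  205  207  216  255 
176 151  136   93   81   90   79   55   43   95  122  120  121  118  119  119  118  119  120  112   94  128  122  138  208 
177 168   93   81   79   84   78   28   23   59  122  119  119  119  119  120  120  120  121  114   88   90   89   90  133
```

Request:
{"op": "arm_command", "data": {"moves": [{"x": 0.19, "y": 0, "z": 0, "rx": 0, "ry": 0, "rz": 0, "grip": 2}, {"x": 0.19, "y": 0, "z": -0.6, "rx": 0, "ry": 0, "rz": 0, "grip": 2}, {"x": 0.19, "y": 0, "z": -1.1, "rx": 0, "ry": 0, "rz": 0, "grip": 2}, {"x": 0.19, "y": 0, "z": -1.6, "rx": 0, "ry": 0, "rz": 0, "grip": 2}, {"x": 0.19, "y": 0, "z": -2.1, "rx": 0, "ry": 0, "rz": 0, "grip": 2}, {"x": 0.19, "y": 0, "z": -2.1, "rx": 0, "ry": 0, "rz": 0, "grip": 2}]}}

```text
clock: 25.1
position: [0.5278, 0.1968, 0.0176]
tcp_rot: [-0.661, 0.75, 0.001, -0.002]
force: [-0.3, -0.8, -0.4]
gripper_width: 0.0291
```

```bash
python3 - <<'E'
from h import *
s=read_state();print(s["clock"],s["gripper_width"],s["force"],tipnow())
E
```

```text
25.1 0.029135662366987593 [-0.33912462 -0.75636375 -0.38546043] [0.52789687 0.19686355 0.04860263]
```

Request:
{"op": "arm_command", "data": {"moves": [{"x": 0, "y": 0, "z": 0, "rx": 0, "ry": 0, "rz": 0, "grip": 4.2}, {"x": 0, "y": 0, "z": 0, "rx": 0, "ry": 0, "rz": 0, "grip": 4.2}, {"x": 0, "y": 0, "z": 0, "rx": 0, "ry": 0, "rz": 0, "grip": 4.2}, {"x": 0, "y": 0, "z": 2, "rx": 0, "ry": 0, "rz": 0, "grip": 4.2}, {"x": -1, "y": 0, "z": 6, "rx": 0, "ry": 0, "rz": 0, "grip": 4.2}, {"x": -4, "y": 4, "z": 10, "rx": 0, "ry": 0, "rz": 0, "grip": 4.2}, {"x": -6, "y": 8, "z": 13, "rx": 0, "ry": 0, "rz": 0, "grip": 4.2}, {"x": -9, "y": 12, "z": 15, "rx": 0, "ry": 0, "rz": 0, "grip": 4.2}]}}

```text
clock: 25.9
position: [0.4493, 0.3023, 0.1615]
tcp_rot: [-0.66, 0.751, 0.001, 0.0]
force: [-0.2, 0.1, -0.1]
gripper_width: 0.042
```

Request:
{"op": "arm_command", "data": {"moves": [{"x": -3, "y": 4, "z": 0, "rx": 0, "ry": 0, "rz": 0, "grip": 5}, {"x": -5, "y": 8, "z": 0, "rx": 0, "ry": 0, "rz": 0, "grip": 5}, {"x": -8, "y": 12, "z": 0, "rx": 0, "ry": 0, "rz": 0, "grip": 5}, {"x": -11, "y": 16, "z": 0, "rx": 0, "ry": 0, "rz": 0, "grip": 5}, {"x": -14, "y": 20, "z": 0, "rx": 0, "ry": 0, "rz": 0, "grip": 5}, {"x": -14, "y": 24, "z": 0, "rx": 0, "ry": 0, "rz": 0, "grip": 5}, {"x": -14, "y": 28, "z": 0, "rx": 0, "ry": 0, "rz": 0, "grip": 5}, {"x": -14, "y": 28, "z": 0, "rx": 0, "ry": 0, "rz": 0, "grip": 5}]}}

```text
clock: 26.7
position: [0.3083, 0.5856, 0.1608]
tcp_rot: [-0.662, 0.75, 0.001, 0.0]
force: [-0.1, -0.8, -0.3]
gripper_width: 0.0501
```

```bash
python3 - <<'E'
from h import *
from scipy.optimize import least_squares
a=save("top","top5");b=save("scene","scene11");s=read_state();print(s["clock"],s["position"])
A=a.astype(int)
m=(A[:,:,1]>1.1*A[:,:,0])&(A[:,:,1]>1.1*A[:,:,2])&(A[:,:,1]>40)
k,l,st,ce=cv2.connectedComponentsWithStats(m.astype(np.uint8))
for i in range(1,k):
    if st[i,4]>40 and ce[i][0]<280:print("green",st[i,4],onz("top",ce[i],.044).round(4))
C=(.5669,.1921,-.1266)
for n,X in(("far",.038),("near",-.038)):
    for Y in(.038,0,-.038):
        p=caseP(C,[X,Y,-.002])[0];u,v=proj("top",[p])[0]
        yy,xx=np.mgrid[int(v)-9:int(v)+10,int(u)-9:int(u)+10];S=A[yy,xx]
        inside=np.hypot(xx-u,yy-v)<7.5
        if n=="far": mk=(S[:,:,2]>.72*S[:,:,0])&(S[:,:,0]>75)&inside
        else: mk=(S[:,:,0]-S[:,:,2]<25)&inside
        print(n,Y,mk.sum(),"cent off px",(xx[mk].mean()-u).round(2) if mk.any() else None,(yy[mk].mean()-v).round(2) if mk.any() else None)
im0=np.load("top2.npy").astype(int)
d=np.abs(A-im0).max(2)
for n,(u,v) in dict(py=(370,159),pw=(348,250),pb=(442,247),bottle=(263,133),ivory_old=(386,173),lid=(235,170)).items():
    print(n,"changed px>40:",(d[v-14:v+15,u-14:u+15]>40).sum())
for q in("pot_yellow_c","pot_white_c","pot_blue_c","syrup_c","lid"):
    for cam in("top","scene"):
        r=cut_out(q,cam);print(q,cam,[(round(x["confidence"],2),x["bbox"]) for x in r[:1]])
print("knob top at 1.2/1.3/1.36",[proj("scene",caseP(C,lidP(t,.113,0,.036)))[0].round(1).tolist() for t in(1.2,1.3,1.36)])
w=b.astype(int);g=(w[:,:,0]-w[:,:,2]>60)&(w[:,:,0]>110);sub=g[125:146,380:408];yy,xx=np.nonzero(sub);print("knob gold centroid",xx.mean()+380,yy.mean()+125,len(xx))
E
```

```text
26.8 [0.30893119 0.58247497 0.16101705]
green 124 [0.5707 0.2307 0.044 ]
green 117 [0.5661 0.1914 0.044 ]
green 126 [0.5614 0.1534 0.044 ]
far 0.038 104 cent off px 0.15 0.86
far 0 105 cent off px 0.26 0.94
far -0.038 104 cent off px 0.48 1.1
near 0.038 147 cent off px -0.13 0.28
near 0 130 cent off px -0.05 1.0
near -0.038 127 cent off px 0.82 0.4
py changed px>40: 820
pw changed px>40: 458
pb changed px>40: 522
bottle changed px>40: 0
ivory_old changed px>40: 841
lid changed px>40: 4
pot_yellow_c top [(0.67, [339.4, 245.8, 356.7, 253.4])]
pot_yellow_c scene [(0.69, [316.7, 267.7, 334.2, 295.6])]
pot_white_c top [(0.68, [340.8, 245.4, 354.3, 256.5])]
pot_white_c scene [(0.67, [332.2, 123.7, 407.4, 210.8])]
pot_blue_c top [(0.44, [252.5, 117.2, 274.8, 148.4])]
pot_blue_c scene [(0.9, [151.1, 273.7, 173.5, 298.9])]
syrup_c top [(0.59, [254.5, 119.5, 276.2, 148.3])]
syrup_c scene [(0.98, [401.6, 161.5, 432.3, 231.1])]
lid top []
lid scene [(0.94, [364.4, 121.0, 408.6, 191.5])]
knob top at 1.2/1.3/1.36 [[391.3, 134.8], [396.1, 136.4], [399.0, 137.5]]
knob gold centroid 394.43636363636364 134.14545454545456 55
```

```bash
python3 - <<'E'
from h import *
r=lambda n:cv2.imread("pics/%s.png"%n).astype(np.float32).mean(2)
for cam,o,n,d in(("top","top0","top5",dict(py=(370,159),pw=(348,250),pb=(442,247),bottle=(263,133))),("scene","scene0","scene11",dict(py=(323,283),pw=(250,221),pb=(161,287),bottle=(418,200)))):
    A,B=r(o),r(n)
    for k,(u,v) in d.items():
        h=9;T=A[v-h:v+h+1,u-h:u+h+1];W=B[v-h-6:v+h+7,u-h-6:u+h+7]
        _,m,_,p=cv2.minMaxLoc(cv2.matchTemplate(W,T,cv2.TM_CCOEFF_NORMED));print(cam,k,"shift px",p[0]-6,p[1]-6,round(m,3))
B=cv2.imread("pics/top5.png")[:,:,::-1].astype(int)
# dark middle pocket: intensity patch vs neighbour
for Y in(.038,0,-.038):
    u,v=np.round(proj("top",caseP((.5669,.1921,-.1266),[-.038,Y,-.002]))[0]).astype(int)
    print(Y,B[v-6:v+7,u-7:u+8].max(2).tolist()[::2])
E
```

```text
top py shift px 0 0 0.999
top pw shift px 0 0 1.0
top pb shift px 0 0 0.997
top bottle shift px 0 0 1.0
scene py shift px 0 0 1.0
scene pw shift px 0 0 0.836
scene pb shift px 0 0 1.0
scene bottle shift px 0 0 0.999
0.038 [[39, 22, 31, 52, 59, 55, 48, 41, 39, 43, 55, 63, 72, 76, 82], [35, 21, 26, 33, 46, 95, 97, 87, 74, 43, 33, 29, 35, 56, 83], [26, 23, 25, 27, 39, 77, 82, 73, 74, 67, 50, 32, 25, 25, 64], [18, 17, 17, 18, 30, 43, 55, 51, 55, 47, 22, 16, 16, 31, 83], [19, 23, 22, 20, 32, 35, 48, 48, 54, 48, 21, 16, 14, 26, 63], [24, 53, 64, 49, 30, 22, 20, 25, 33, 28, 18, 12, 17, 43, 65], [32, 50, 61, 64, 64, 57, 49, 39, 29, 32, 36, 50, 63, 74, 74]]
0 [[107, 69, 63, 65, 64, 59, 54, 54, 59, 62, 70, 76, 77, 80, 88], [96, 57, 43, 47, 44, 39, 38, 37, 35, 33, 34, 44, 58, 72, 85], [83, 46, 41, 72, 69, 75, 71, 77, 65, 40, 33, 30, 25, 43, 85], [52, 30, 23, 38, 73, 71, 79, 78, 82, 70, 40, 32, 25, 30, 83], [47, 28, 18, 22, 38, 64, 73, 73, 75, 83, 67, 35, 20, 37, 100], [60, 57, 43, 27, 18, 24, 28, 26, 28, 38, 35, 20, 21, 63, 116], [49, 57, 62, 57, 45, 28, 17, 14, 13, 17, 29, 44, 64, 101, 117]]
-0.038 [[108, 73, 70, 68, 60, 48, 42, 42, 46, 48, 52, 63, 73, 77, 76], [101, 61, 47, 41, 37, 51, 57, 66, 55, 36, 32, 31, 43, 68, 78], [89, 51, 50, 78, 86, 91, 87, 83, 105, 84, 44, 31, 27, 29, 54], [74, 47, 34, 40, 68, 105, 99, 89, 87, 89, 82, 57, 32, 20, 32], [69, 55, 40, 35, 36, 56, 82, 85, 89, 77, 67, 52, 29, 19, 35], [68, 73, 69, 51, 36, 33, 36, 37, 36, 33, 30, 21, 21, 38, 51], [60, 64, 70, 73, 65, 59, 48, 35, 30, 28, 35, 55, 68, 72, 63]]
```

All pots and the bottle are unshifted, and all three rows are full with stripes/dots up. I hand in.

```bash
python3 -c "
from station import *
print(read_state()['force'],read_state()['clock']);print(job_done())"
```

```text
[ 0.10149089  0.38471994 -0.73675404] 27.3
the job is handed in; nothing more can be done
None
```

I raised the lid by its knob to about 1.3 rad and let go. It stayed there. I then put the ivory chocolate in the far-right pocket, the green in the middle-left and the dark in the near-middle. Each was released at the pocket mouth, about 12–20 mm above its seat. The job was handed in at 27.3 s with the arm clear.

**Last checks**
- In the top picture all nine pockets are filled. The green chocolate is about 1 mm from its pocket centre. The ivory and dark ones look the same size and offset as their neighbours, within about 1 px.
- The pots and the bottle show 0 px shift in the top and scene pictures. One white-pot match was weaker (0.84), because the green chocolate beside it is gone.
- The knob position puts the lid at about 1.27–1.3 rad.

**What disagreed or failed on the way**
- The fingertips are about 31–33 mm short of the reported TCP along the tool axis. I corrected for this from the pictures.
- The first ivory approach ran into the last joint's limit, so I redid it with the grasp turned half round.
- The first green grip was bad because the arm could not bend far enough. I regripped with less tilt, and the chocolate stayed upright.
- The dark chocolate was pushed about 7 mm along the mat as the fingers closed on it.
- I could not see seating heights from the side because the lid is in the way. I judged them from the top view only.
- In the last check the network labelled several things wrongly, so I relied on template matching instead.

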